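# Turn round the sample row for the analyser

## Task

Move the four sample containers from the steel rack with the white cups into the four compartments of the empty wooden rack, in reverse order: the one nearest the knob end of the old rack goes to the compartment farthest from the knob end of the new one, and so on, so that the one farthest from the old rack's knob ends up next to the new rack's knob. Leave every container standing upright on the floor of its compartment; set them down rather than dropping them, and do not knock over or push away the other things on the bench.

Things in the scene. Friction and masses are not known exactly. Their poses are not given: they have to be found in the camera images.
- old_rack: Rack full at the start: fixed bare-steel tray 76 (x) x 264 (y) mm, 4 mm thick, on the bench, with four separate square white cups in a row, centred at y = -96, -32, +32, +96 mm. Origin at the centre of its underside, z up. Its knob end is +y: a round white knob, 24 mm across, top 26 mm up, on a tab 145 mm from the centre. Either rack may be the left one.
- new_rack: Rack empty at the start: fixed one-piece light wooden tray 68 (x) x 260 (y) mm, 22 mm high, walls and floor 4 mm, with four compartments in a row, each 60 x 60 mm inside, centred at x = 0, y = -96, -32, +32, +96 mm. Origin at the centre of its underside, on the bench, z up. Its knob end is +y: a like white knob on a tab 145 mm from the centre.
- squat_jar: Loose squat round jar: white plastic body 42 mm across, 46 mm high, under a metal lid 44 mm across, 20 mm high; in all 66 mm high, about 0.12 kg. Origin at the centre of its underside, z up. At the start all four containers stand in the old rack's cups, undersides 7 mm above the bench, 64 mm centre to centre, so the room for fingers is on the long sides of the row.
- tall_bottle: Loose tall round bottle: amber glass body 36 mm across, with a narrower black screw cap 24 mm across and 22 mm high on top; total height 92 mm, about 0.11 kg. Origin at the centre of its underside, z up.
- square_jar: Loose square jar: grey plastic body 36 x 36 mm and 54 mm high, with a round white cap 30 mm across and 22 mm high on top; total height 76 mm, about 0.11 kg. Origin at the centre of its underside, z up, x and y along the sides of the square.
- flask: Loose conical flask: clear glass, 44 mm across at the foot, tapering to a neck 20 mm across, closed by a dark rubber stopper 22 mm across and 22 mm high; total height 84 mm, about 0.09 kg. Origin at the centre of its underside, z up.
- seat_squat_jar: The fixed white cup of the old rack in which the squat jar stands at the start: a shallow square open box 63 x 63 mm, 18 mm high, walls and floor 3 mm thick, origin at the centre of its underside, axes parallel to the old rack's. It never moves, so it still tells afterwards where the squat jar came from.
- seat_tall_bottle: The fixed white cup of the old rack in which the tall bottle stands at the start: a shallow square open box 63 x 63 mm, 18 mm high, walls and floor 3 mm thick, origin at the centre of its underside, axes parallel to the old rack's. It never moves, so it still tells afterwards where the tall bottle came from.
- seat_square_jar: The fixed white cup of the old rack in which the square jar stands at the start: a shallow square open box 63 x 63 mm, 18 mm high, walls and floor 3 mm thick, origin at the centre of its underside, axes parallel to the old rack's. It never moves, so it still tells afterwards where the square jar came from.
- seat_flask: The fixed white cup of the old rack in which the flask stands at the start: a shallow square open box 63 x 63 mm, 18 mm high, walls and floor 3 mm thick, origin at the centre of its underside, axes parallel to the old rack's. It never moves, so it still tells afterwards where the flask came from.
- funnel: Bystander: loose yellow plastic funnel standing mouth down, 84 mm across, 95 mm high, beyond the racks. Origin at the centre of its underside.
- wash_bottle: Bystander: loose white wash bottle, 68 mm across, shoulder at 125 mm, with a bent clear spout up to about 195 mm, beyond the racks. Origin at the centre of its underside.
- beaker: Bystander: loose empty glass beaker, 84 mm across at the rim, 100 mm high, beyond the racks. Origin at the centre of its underside.
Not all that is in view belongs to the job. What is shaped like the square_jar but turquoise is not meant. What is shaped like the seat_tall_bottle but green is not meant.

How it is judged:
At the end, for the whole second after the job is handed in: Every container stands upright (within 7 degrees) and at rest on the floor of its compartment in the new rack (centre within 18 mm, underside within 6 mm), in reverse order: those from -96, -32, +32, +96 mm along the old rack are at +96, +32, -32, -96 mm along the new one (((y of seat_squat_jar in the frame of old_rack between -0.116 and -0.076 m and x of squat_jar in the frame of new_rack between -0.018 and 0.018 m and y of squat_jar in the frame of new_rack between 0.078 and 0.114 m) or (y of seat_squat_jar in the frame of old_rack between -0.052 and -0.012 m and x of squat_jar in the frame of new_rack between -0.018 and 0.018 m and y of squat_jar in the frame of new_rack between 0.014 and 0.05 m) or (y of seat_squat_jar in the frame of old_rack between 0.012 and 0.052 m and x of squat_jar in the frame of new_rack between -0.018 and 0.018 m and y of squat_jar in the frame of new_rack between -0.05 and -0.014 m) or (y of seat_squat_jar in the frame of old_rack between 0.076 and 0.116 m and x of squat_jar in the frame of new_rack between -0.018 and 0.018 m and y of squat_jar in the frame of new_rack between -0.114 and -0.078 m)) and z of squat_jar in the frame of new_rack between -0.002 and 0.01 m and angle between each of squat_jar, tall_bottle, square_jar, flask's own z axis and vertical below 0.12 rad and linear speed of each of squat_jar, tall_bottle, square_jar, flask below 0.02 m/s and angular speed of each of squat_jar, tall_bottle, square_jar, flask below 0.2 rad/s and ((y of seat_tall_bottle in the frame of old_rack between -0.116 and -0.076 m and x of tall_bottle in the frame of new_rack between -0.018 and 0.018 m and y of tall_bottle in the frame of new_rack between 0.078 and 0.114 m) or (y of seat_tall_bottle in the frame of old_rack between -0.052 and -0.012 m and x of tall_bottle in the frame of new_rack between -0.018 and 0.018 m and y of tall_bottle in the frame of new_rack between 0.014 and 0.05 m) or (y of seat_tall_bottle in the frame of old_rack between 0.012 and 0.052 m and x of tall_bottle in the frame of new_rack between -0.018 and 0.018 m and y of tall_bottle in the frame of new_rack between -0.05 and -0.014 m) or (y of seat_tall_bottle in the frame of old_rack between 0.076 and 0.116 m and x of tall_bottle in the frame of new_rack between -0.018 and 0.018 m and y of tall_bottle in the frame of new_rack between -0.114 and -0.078 m)) and z of tall_bottle in the frame of new_rack between -0.002 and 0.01 m and ((y of seat_square_jar in the frame of old_rack between -0.116 and -0.076 m and x of square_jar in the frame of new_rack between -0.018 and 0.018 m and y of square_jar in the frame of new_rack between 0.078 and 0.114 m) or (y of seat_square_jar in the frame of old_rack between -0.052 and -0.012 m and x of square_jar in the frame of new_rack between -0.018 and 0.018 m and y of square_jar in the frame of new_rack between 0.014 and 0.05 m) or (y of seat_square_jar in the frame of old_rack between 0.012 and 0.052 m and x of square_jar in the frame of new_rack between -0.018 and 0.018 m and y of square_jar in the frame of new_rack between -0.05 and -0.014 m) or (y of seat_square_jar in the frame of old_rack between 0.076 and 0.116 m and x of square_jar in the frame of new_rack between -0.018 and 0.018 m and y of square_jar in the frame of new_rack between -0.114 and -0.078 m)) and z of square_jar in the frame of new_rack between -0.002 and 0.01 m and ((y of seat_flask in the frame of old_rack between -0.116 and -0.076 m and x of flask in the frame of new_rack between -0.018 and 0.018 m and y of flask in the frame of new_rack between 0.078 and 0.114 m) or (y of seat_flask in the frame of old_rack between -0.052 and -0.012 m and x of flask in the frame of new_rack between -0.018 and 0.018 m and y of flask in the frame of new_rack between 0.014 and 0.05 m) or (y of seat_flask in the frame of old_rack between 0.012 and 0.052 m and x of flask in the frame of new_rack between -0.018 and 0.018 m and y of flask in the frame of new_rack between -0.05 and -0.014 m) or (y of seat_flask in the frame of old_rack between 0.076 and 0.116 m and x of flask in the frame of new_rack between -0.018 and 0.018 m and y of flask in the frame of new_rack between -0.114 and -0.078 m)) and z of flask in the frame of new_rack between -0.002 and 0.01 m); the robot touches nothing.
It fails at once if a container is tipped more than about 45 degrees (angle between any of squat_jar, tall_bottle, square_jar, flask's own z axis and vertical above 0.8 rad).
It fails at once if a container is dropped (falls free by more than about 2 cm) ((contact force between squat_jar and the arm below 0.05 N and contact force between squat_jar and anything else below 0.05 N and linear speed of squat_jar above 0.65 m/s) or (contact force between tall_bottle and the arm below 0.05 N and contact force between tall_bottle and anything else below 0.05 N and linear speed of tall_bottle above 0.65 m/s) or (contact force between square_jar and the arm below 0.05 N and contact force between square_jar and anything else below 0.05 N and linear speed of square_jar above 0.65 m/s) or (contact force between flask and the arm below 0.05 N and contact force between flask and anything else below 0.05 N and linear speed of flask above 0.65 m/s)).
It fails at once if the funnel, wash bottle or beaker is pushed away by more than 3 cm or knocked over ((distance of funnel from where it was at the start of the episode above 0.03 m or angle between funnel's own z axis and vertical above 0.5 rad) or (distance of wash_bottle from where it was at the start of the episode above 0.03 m or angle between wash_bottle's own z axis and vertical above 0.5 rad) or (distance of beaker from where it was at the start of the episode above 0.03 m or angle between beaker's own z axis and vertical above 0.5 rad)).
It also fails if it takes over 120 s, if anything falls off the work surface, if the arm or the gripper's body presses on something with over 40 N, if the wrist force passes 120 N, or if a joint passes its speed limit or range.

## Robot

A 7-joint arm with a two-finger parallel gripper is mounted at the origin on the work surface. World frame = base frame: x ahead of the robot, y to its left, z up, the work surface at z = 0. Lengths are in m, angles in rad, forces in N, time in s.
With the tool pointing down it reaches from about 0.4 to 0.875 m from the base axis. Payload 6.5 kg.
Tool frame: the origin (TCP) lies at the very end of the fingers, on their centre line; the grasp point (between the pads) lies 19 mm behind it (r.tcp_to_grasp is the distance from the TCP to the grasp point, in m); z points along the fingers, y is the line along which they close (so a half turn about z gives the same grasp; the last joint's range is limited). The gripper opens to 88 mm and grips with 3 to 60 N. Pads are 18 mm wide; open, the fingers measure 123 mm over their backs; the gripper's body (75 mm by 187 mm) begins 45 mm behind the grasp point.
Start: joints at [-1.357, 0.536, -0.004, 1.538, 0.003, 1.067, -0.071], TCP at [0.18, 0.625, 0.239] pointing down, gripper open.
Joint ranges: [-2.7, 2.7], [-0.37, 2.16], [-1.27, 1.26], [0.24, 2.4], [-1.31, 4.45], [0.19, 1.91], [-2.76, 2.76]. Speed limits (rad/s): [2.39, 2.39, 3.14, 3.14, 3.14, 3.14, 3.14].

## Interface

Orientations are given as [roll, pitch, yaw] about the fixed x, y, z axes, in that order (R = Rz(yaw) Ry(pitch) Rx(roll)).
In Python, from workcell import r, camera gives the robot as it stands.
- The arm moves only by the tool step_arm, never from a script. Its argument "moves" is a list of rows, each an object of numbers: "tx", "ty", "tz": the shift along the tool's x, y, z in mm; "rx", "ry", "rz": the turn, a rotation vector about the tool's x, y, z in rad. A call has 1 to 20 rows; each row shifts and turns the commanded pose from where the row before left it, along the tool's axes as they then stand; what a row does not reach is not made up. A row lasts 1/12 s, in which the tool goes at most 41.7 mm and 7.16 degrees, less where a joint would pass 70% of its speed; a pose out of reach is approached as far as the arm can. A call is refused whole if a number of a shift passes 41.7 or a number of a turn 0.125, either way. A call with a gripper value outside its range is refused whole. "grip" is the finger opening in mm, from 0 to 88.1, set as the call begins (left out, the last holds). The fingers move at their own pace and stop on an object; "newtons" is the grip in N (left out, the last holds). Time passes only in rows, so rows that do not move let the fingers close. It gives the time, the measured TCP pose, the force, the opening and the grip force at its end, in the units of the state.
- r.observe(): the state, without advancing time (a new reading comes with each control period).
- camera(name): name is "scene" or "top" or "wrist"; returns a dict with "image" (480x640x3 uint8, red, green, blue), "camera_matrix" (3x3 intrinsics, pixels), "k1" (the pictures are not rectified: a ray, as slopes to the right and down, at radius r is drawn at 1 + k1 r^2 times it, then the intrinsics apply), "view" (4x4, takes a point from world to camera coordinates); the wrist camera has in their place "tool_from_camera" (4x4, takes a point from camera to tool coordinates, whose origin is the TCP and whose axes are the flange's). Camera axes: x right, y down, z forward; pixel columns grow to the right and rows downward; lengths in m; the calibration is good to about 2 mm. A picture is of the moment at which its call begins: read the wrist's pose just before it. There is no depth.
- r.hand_in(): hands the job in; it is judged then, once.
The state is a dict: "t": time; "joint_pos": joint angles; "dq": joint speeds; "joint_torque": joint torques, N m; "ee_pos": TCP position; "tcp_rot": TCP orientation; "ft_force": force on the tool from outside, world axes, zero at the start; "moment": the same for the moment, N m; "width": opening from 0.0 (shut) to 1.0 (fully open); "grip_force": force on a finger pad.
Only numpy, scipy, OpenCV 4.12 (cv2) and the standard library are available. Lean on these libraries where they do the work, as an engineer would, in place of code of your own. Each camera call takes 0.05 s, during which the arm holds its last target. There are 200 camera calls.

## Working session

There is one attempt and no reset: what is moved stays moved. The work goes in short steps, Python scripts to look and compute and a tool call to move; the robot and the scene stay as the last step left them, time stands still between calls to the robot, and variables do not carry over. Pictures are saved under pics/ and viewed, at most 14 in all, crops included, and the job is handed in when it is done.

Besides the shell and the picture viewer there is one more tool, called after "Request:" by a JSON object that holds its "name" and its "arguments", one argument or row to a line. step_arm: Moves the arm, as the interface text tells. Its arguments: {"type":"object","properties":{"moves":{"type":"array"},"grip":{"type":"number"},"newtons":{"type":"number"}},"required":["moves"]}

```bash
mkdir -p pics && ls
python3 - <<'E'
from workcell import r, camera
import cv2,pickle
s=r.observe(); print(s)
for n in ("scene","top"):
    c=camera(n); cv2.imwrite(f"pics/{n}0.png",c["image"][:,:,::-1]); pickle.dump(c,open(f"{n}.pkl","wb"))
    print(n,c["camera_matrix"],c["k1"],c["view"])
E
```

```text
pics
{'t': 0.0, 'joint_pos': array([-1.35717045,  0.53715078, -0.00445554,  1.53886316,  0.00260993,
        1.0672892 , -0.07117882]), 'dq': array([ 5.62203931e-04, -1.00847170e-03, -1.57617391e-03,  1.40615560e-03,
        9.53136636e-05,  8.94556573e-04,  5.95849103e-04]), 'joint_torque': array([-9.57053999e-05, -5.70989048e+01,  9.90768336e-01, -2.51613450e+01,
       -5.62777393e-02,  1.75966811e-02,  1.58969669e-04]), 'ee_pos': array([0.17936286, 0.6241283 , 0.23785277]), 'tcp_rot': array([-3.13989257e+00,  1.25252781e-04,  2.86187933e+00]), 'ft_force': array([-0.58908517,  0.31555762, -0.03025911]), 'moment': array([-0.0137567 , -0.01826141,  0.0345166 ]), 'grip_force': 0.0, 'width': 1.0026212118533484}
scene [[476.3670205    0.         320.57688655]
 [  0.         476.3670205  233.89901691]
 [  0.           0.           1.        ]] -0.12535579345767356 [[-0.1326237   0.99114657 -0.00627919  0.10568307]
 [ 0.83451685  0.10824273 -0.54024545 -0.4325982 ]
 [-0.53478275 -0.07688945 -0.84148406  1.26463025]
 [ 0.          0.          0.          1.        ]]
top [[481.21195446   0.         314.73385579]
 [  0.         481.21195446 247.08047852]
 [  0.           0.           1.        ]] -0.004706215268355321 [[ 0.00626789 -0.99985382  0.0159078  -0.01552342]
 [-0.9996445  -0.00667726 -0.02581256  0.55167628]
 [ 0.02591501 -0.01574035 -0.99954022  0.98285459]
 [ 0.          0.          0.          1.        ]]
```

View pics/top0.png

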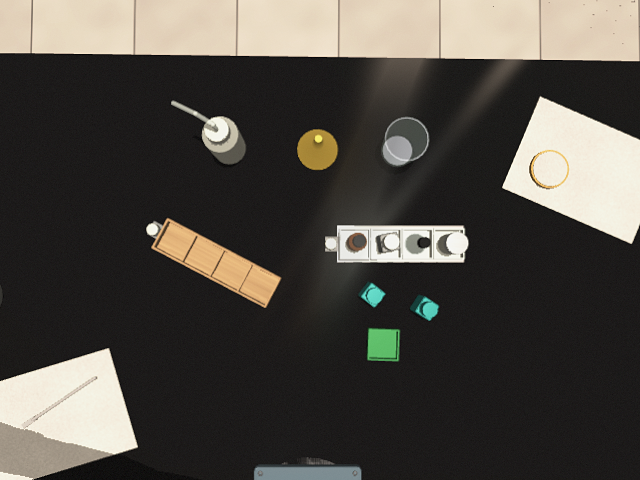

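View pics/scene0.png

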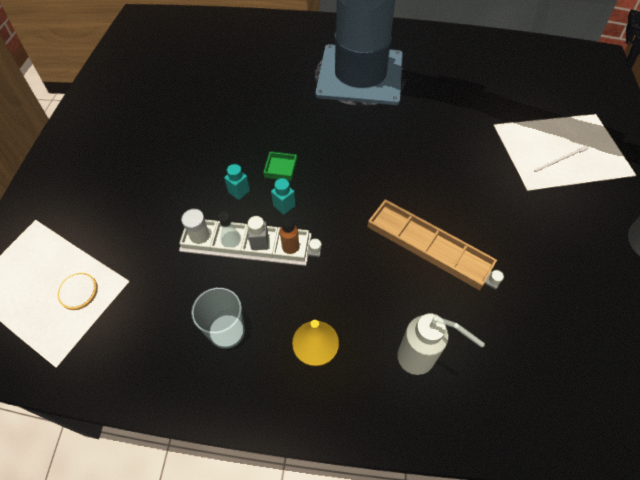

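Top view: the old rack is at (338–465, 226–262) with its knob at (331,243). Going away from the knob: bottle, square jar, flask, squat jar. The wooden rack's knob is at (153,229) and its far end near (275,290).

```bash
cat > h.py <<'E'
import numpy as np, cv2, pickle
def load(n): return pickle.load(open(n+".pkl","rb"))
def slopes(c,p):
    K=c["camera_matrix"]; d=((p[0]-K[0,2])/K[0,0],(p[1]-K[1,2])/K[1,1]); d=np.array(d); u=d.copy()
    for _ in range(20): u=d/(1+c["k1"]*(u@u))
    return u
def ray(c,p):
    V=c["view"]; R=V[:3,:3]; u=slopes(c,p); d=R.T@np.array([u[0],u[1],1]); return -R.T@V[:3,3], d/np.linalg.norm(d)
def onz(c,p,z):
    o,d=ray(c,p); return o+d*(z-o[2])/d[2]
def tri(c1,p1,c2,p2):
    o,d=ray(c1,p1); q,e=ray(c2,p2)
    s,t=np.linalg.lstsq(np.c_[d,-e],q-o,rcond=None)[0]; a,b=o+s*d,q+t*e
    return (a+b)/2, np.linalg.norm(a-b)
def proj(c,X):
    V=c["view"];K=c["camera_matrix"]; x=V[:3,:3]@X+V[:3,3]; u=x[:2]/x[2]; u=u*(1+c["k1"]*(u@u)); return K[:2,:2]@u+K[:2,2]
def wristview(r,camera):
    from scipy.spatial.transform import Rotation as Ro
    s=r.observe(); c=camera("wrist"); T=np.eye(4); T[:3,:3]=Ro.from_euler("xyz",s["tcp_rot"]).as_matrix(); T[:3,3]=s["ee_pos"]
    c["view"]=np.linalg.inv(T@c["tool_from_camera"]); return c
E
python3 - <<'E'
from h import *
t,s=load("top"),load("scene")
def wood(c):
    h=cv2.cvtColor(c["image"],cv2.COLOR_RGB2HSV); m=cv2.inRange(h,(8,60,90),(22,200,255)); m[:120]=0 if c is t else m[:120]
    m=cv2.morphologyEx(m,cv2.MORPH_CLOSE,np.ones((5,5)))
    k=[x for x in cv2.findContours(m,0,2)[0]]; k=max(k,key=cv2.contourArea)
    a=cv2.approxPolyDP(cv2.convexHull(k),5,True)[:,0]; return a,cv2.boxPoints(cv2.minAreaRect(k))
for c in(t,s):
    a,b=wood(c); print("approx",a.tolist())
    for p in a: print(p,onz(c,p,.022).round(4))
    print("box",[ (p.round(1).tolist(),onz(c,p,.022).round(4).tolist()) for p in b])
def crop(c,x0,y0,x1,y1,f,n): cv2.imwrite(n,cv2.resize(c["image"][y0:y1,x0:x1,::-1],None,fx=f,fy=f,interpolation=cv2.INTER_CUBIC))
crop(t,320,215,475,275,5,"pics/tc.png"); crop(s,170,195,330,275,5,"pics/sc.png")
E
```

```text
approx [[165, 220], [279, 276], [266, 306], [153, 249]]
[165 220] [0.6041 0.2912 0.022 ]
[279 276] [0.4924 0.0602 0.022 ]
[266 306] [0.4318 0.0859 0.022 ]
[153 249] [0.5453 0.3145 0.022 ]
box [([150.1999969482422, 247.5], [0.5483, 0.3202, 0.022]), ([166.5, 216.60000610351562], [0.6111, 0.2883, 0.022]), ([281.3999938964844, 277.1000061035156], [0.4903, 0.0552, 0.022]), ([265.1000061035156, 308.0], [0.4277, 0.0875, 0.022])]
approx [[307, 6], [48, 118], [0, 28], [0, 0], [306, 0]]
[307   6] [-0.276  -0.1852  0.022 ]
[ 48 118] [ 0.2764 -0.7763  0.022 ]
[ 0 28] [-0.1195 -1.1776  0.022 ]
[0 0] [-0.2925 -1.291   0.022 ]
[306   0] [-0.3098 -0.1935  0.022 ]
box [([-0.0, 0.0], [-0.2925, -1.291, 0.022]), ([307.0, 0.0], [-0.3102, -0.1904, 0.022]), ([307.0, 118.0], [0.2117, -0.1112, 0.022]), ([0.0, 118.0], [0.2853, -0.9231, 0.022])]
```

View pics/tc.png

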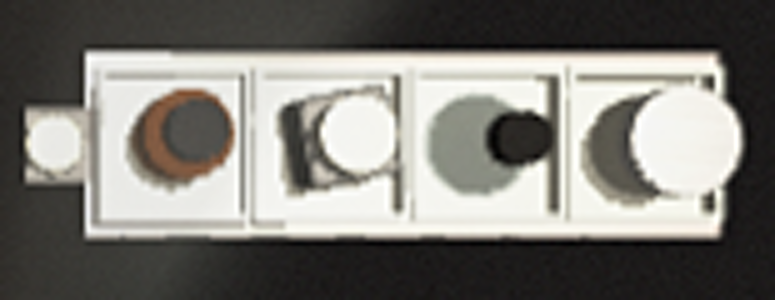

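View pics/sc.png

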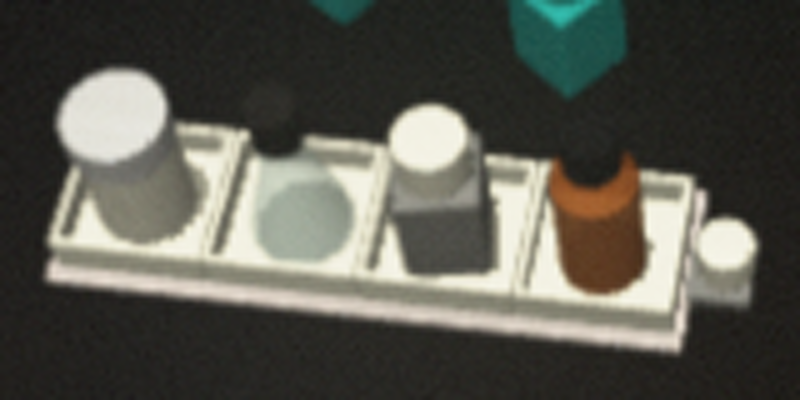

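The top crop shows cap centres at bottle (197,131), square jar (358,134, body turned slightly), stopper (521,137) and lid (687,140), with the knob at (53,143). In the scene crop the same points are at about (590,145), (429,137), (270,103), (112,115) and knob (726,243).

Run:
```python
from h import *
t,s=load("top"),load("scene")
P=lambda u,x,y:(x+(u[0]+.5)/5-.5,y+(u[1]+.5)/5-.5)
for n,a,b in [("bottle",(197,131),(590,140)),("square",(358,134),(429,137)),("stopper",(521,137),(270,103)),("lid",(687,140),(112,115)),("knob",(53,143),(726,243))]:
    X,e=tri(t,P(a,320,215),s,P(b,170,195)); print(n,X.round(4),e.round(4))
# cup block corners at z=.022(top view): 
for q in [(97,75),(97,222)]+[(250,65),(410,65),(567,65),(250,225),(410,222),(567,220)]: print(q,onz(t,P(q,320,215),.022).round(4))
print("tray ", [onz(t,P(q,320,215),.004).round(4).tolist() for q in [(85,50),(720,50),(722,238),(85,238)]])
# wood in scene
h=cv2.cvtColor(s["image"],cv2.COLOR_RGB2HSV); m=cv2.inRange(h,(8,60,90),(22,200,255)); m=cv2.morphologyEx(m,3,np.ones((5,5)))
z=np.zeros_like(m); z[190:300,355:515]=m[190:300,355:515]
k=max(cv2.findContours(z,0,2)[0],key=cv2.contourArea); print(cv2.approxPolyDP(cv2.convexHull(k),3,True)[:,0].tolist())
for c,(x0,y0,x1,y1) in [(t,(140,210,295,315)),(s,(360,195,515,295))]:
    cv2.imwrite("pics/w%d.png"%x0,cv2.resize(c["image"][y0:y1,x0:x1,::-1],None,fx=5,fy=5,interpolation=2))
a=cv2.imread("pics/w140.png");b=cv2.imread("pics/w360.png");print(a.shape,b.shape)
```

```text
bottle [ 0.5621 -0.094   0.0881] 0.0008
square [ 0.5618 -0.1572  0.0778] 0.0003
stopper [ 0.5608 -0.218   0.088 ] 0.0008
lid [ 0.5607 -0.2871  0.0674] 0.0005
knob [ 0.5595 -0.0432  0.0205] 0.0002
(97, 75) [ 0.5872 -0.0608  0.022 ]
(97, 222) [ 0.5275 -0.0611  0.022 ]
(250, 65) [ 0.5917 -0.123   0.022 ]
(410, 65) [ 0.5922 -0.1883  0.022 ]
(567, 65) [ 0.5927 -0.2525  0.022 ]
(250, 225) [ 0.5267 -0.1232  0.022 ]
(410, 222) [ 0.5283 -0.1884  0.022 ]
(567, 220) [ 0.5296 -0.2525  0.022 ]
tray  [[0.5987, -0.0569, 0.004], [0.6006, -0.3211, 0.004], [0.5226, -0.3218, 0.004], [0.5209, -0.0573, 0.004]]
[[368, 220], [385, 199], [496, 261], [479, 289], [372, 229]]
(525, 775, 3) (500, 775, 3)
```

View pics/w140.png

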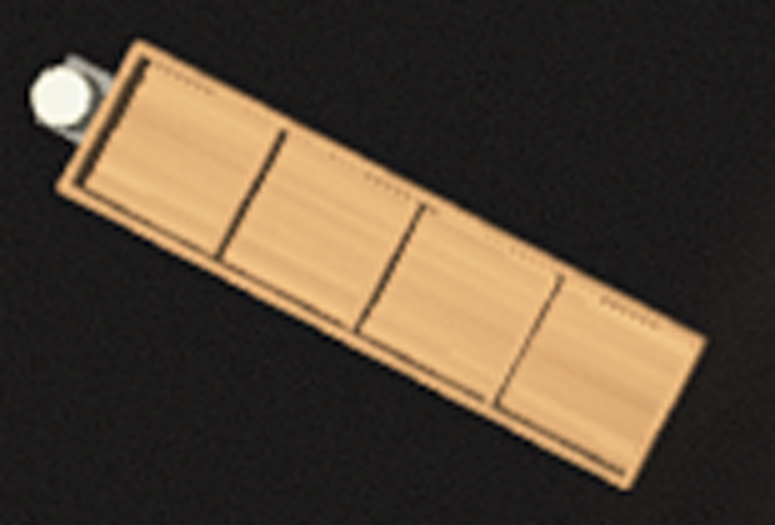

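View pics/w360.png

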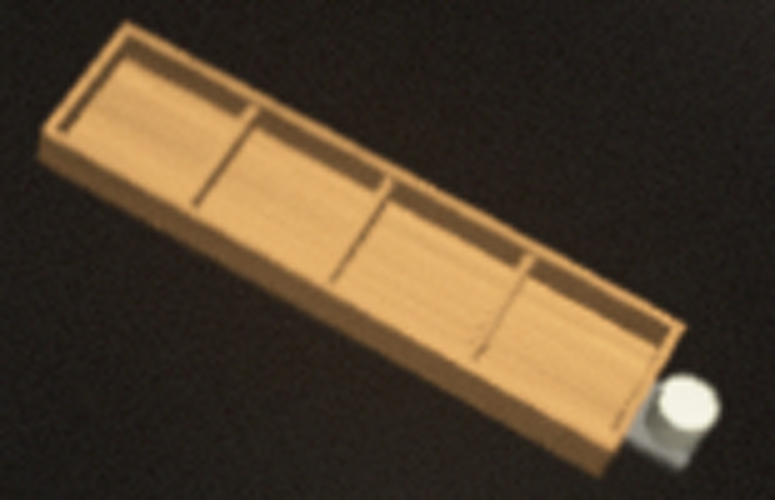

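Run:
```python
from h import *
t,s=load("top"),load("scene")
P=lambda u,x,y:(x+(u[0]+.5)/5-.5,y+(u[1]+.5)/5-.5)
X=[]
for a,b in [((138,40),(610,447)),((58,188),(685,325)),((706,341),(43,130)),((630,490),(127,22)),((62,97),(688,403))]:
    x,e=tri(t,P(a,140,210),s,P(b,360,195)); X.append(x); print(x.round(4),e.round(4), onz(t,P(a,140,210),.022).round(4), onz(s,P(b,360,195),.022).round(4))
X=np.array(X); print(np.linalg.norm(X[0]-X[1]),np.linalg.norm(X[2]-X[3]),np.linalg.norm(X[0]-X[2]),np.linalg.norm(X[1]-X[3]))
c=X[:4].mean(0); d=X[0]+X[1]-X[2]-X[3]; d/=np.linalg.norm(d); print("c",c,"ydir",d,"yaw",np.arctan2(-d[0],d[1]), "knob",c+.145*d)
for y in(-.096,-.032,.032,.096): print(y,(c+d*y).round(4))
```

```text
[0.6092 0.2873 0.0197] 0.0004 [0.609  0.2869 0.022 ] [0.6105 0.2864 0.022 ]
[0.5491 0.3204 0.0168] 0.001 [0.5489 0.3182 0.022 ] [0.5522 0.3191 0.022 ]
[0.4886 0.0576 0.0165] 0.0015 [0.4888 0.0565 0.022 ] [0.4923 0.0582 0.022 ]
[0.428  0.0884 0.0162] 0.0025 [0.4286 0.0866 0.022 ] [0.4323 0.0893 0.022 ]
[0.5859 0.3186 0.0192] 0.001 [0.5857 0.3171 0.022 ] [0.5875 0.3181 0.022 ]
0.06865364374402094 0.06799910178671144 0.2595105159495524 0.2616876825944405
c [0.51869637 0.1884144  0.01728608] ydir [0.4638149  0.88590252 0.00724287] yaw -0.48231018537402565 knob [0.58594953 0.31687026 0.0183363 ]
-0.096 [0.4742 0.1034 0.0166]
-0.032 [0.5039 0.1601 0.0171]
0.032 [0.5335 0.2168 0.0175]
0.096 [0.5632 0.2735 0.018 ]
```

Both racks are measured and match the given sizes, with heights within a few mm. I'll turn to yaw π/2 and go over the new rack for a close look.

Request:
{"name": "step_arm", "arguments": {
  "moves": [
    {"rz": 0.1174},
    {"rz": 0.1174},
    {"rz": 0.1174},
    {"rz": 0.1174},
    {"rz": 0.1174},
    {"rz": 0.1174},
    {"rz": 0.1174},
    {"rz": 0.1174},
    {"rz": 0.1174},
    {"rz": 0.1174},
    {"rz": 0.1174},
    {}
  ],
  "grip": 88
}}

```text
invalid input at $.moves[0]: expected keys tx, ty, tz, rx, ry, rz
```

Request:
{"name": "step_arm", "arguments": {
  "moves": [
    {"tx": -26,"ty": 20},
    {"tx": -26,"ty": 20},
    {"tx": -26,"ty": 20},
    {"tx": -26,"ty": 20},
    {"tx": -26,"ty": 20},
    {"tx": -26,"ty": 20},
    {"tx": -26,"ty": 20},
    {"tx": -26,"ty": 20},
    {"tx": -26,"ty": 20},
    {"tx": -26,"ty": 20},
    {"tx": -26,"ty": 20},
    {"tx": -26,"ty": 20},
    {"tx": -26,"ty": 20},
    {"tx": -26,"ty": 20},
    {"tx": -26,"ty": 20},
    {},
    {},
    {}
  ]
}}

```text
invalid input at $.moves[0]: expected keys tx, ty, tz, rx, ry, rz
```

Run:
```python
from workcell import r,camera
from h import *
c=wristview(r,camera); pickle.dump(c,open("w1.pkl","wb")); s=r.observe(); print(s["ee_pos"],s["tcp_rot"],s["joint_pos"],c["tool_from_camera"],c["k1"])
cv2.imwrite("pics/w1.png",c["image"][:,:,::-1])
```

```text
[0.17940248 0.62429049 0.23807265] [-3.14032360e+00  1.24251668e-04  2.86186492e+00] [-1.35719272  0.53698348 -0.00443366  1.53857788  0.0026296   1.06731171
 -0.0712055 ] [[ 9.73516060e-04 -9.47492954e-01 -3.19775162e-01  8.36896727e-02]
 [ 9.99999391e-01  7.56364902e-04  8.03267676e-04 -5.76057911e-06]
 [-5.19223754e-04 -3.19775750e-01  9.47493114e-01 -1.46139456e-01]
 [ 0.00000000e+00  0.00000000e+00  0.00000000e+00  1.00000000e+00]] -0.03786943454092644
```

View pics/w1.png

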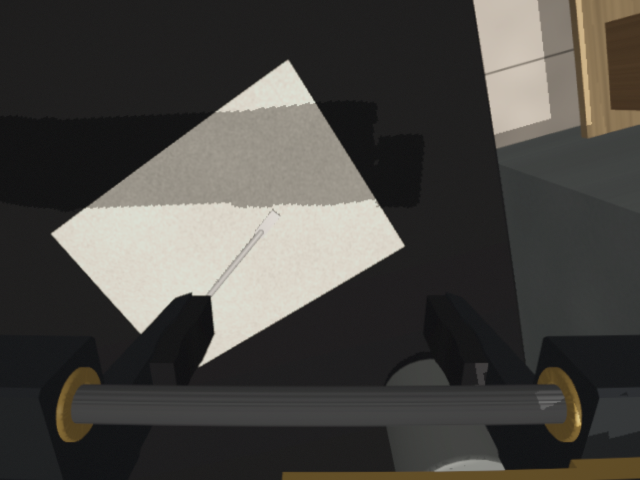

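The move was refused because every row needs all six keys. The picture only shows the paper sheet near the start pose.

Request:
{"name": "step_arm", "arguments": {
  "moves": [
    {"tx": 0,"ty": 0,"tz": 0,"rx": 0,"ry": 0,"rz": 0.1174},
    {"tx": 0,"ty": 0,"tz": 0,"rx": 0,"ry": 0,"rz": 0.1174},
    {"tx": 0,"ty": 0,"tz": 0,"rx": 0,"ry": 0,"rz": 0.1174},
    {"tx": 0,"ty": 0,"tz": 0,"rx": 0,"ry": 0,"rz": 0.1174},
    {"tx": 0,"ty": 0,"tz": 0,"rx": 0,"ry": 0,"rz": 0.1174},
    {"tx": 0,"ty": 0,"tz": 0,"rx": 0,"ry": 0,"rz": 0.1174},
    {"tx": 0,"ty": 0,"tz": 0,"rx": 0,"ry": 0,"rz": 0.1174},
    {"tx": 0,"ty": 0,"tz": 0,"rx": 0,"ry": 0,"rz": 0.1174},
    {"tx": 0,"ty": 0,"tz": 0,"rx": 0,"ry": 0,"rz": 0.1174},
    {"tx": 0,"ty": 0,"tz": 0,"rx": 0,"ry": 0,"rz": 0.1174},
    {"tx": 0,"ty": 0,"tz": 0,"rx": 0,"ry": 0,"rz": 0.1174},
    {"tx": 0,"ty": 0,"tz": 0,"rx": 0,"ry": 0,"rz": 0}
  ],
  "grip": 88
}}

```text
t: 1.15
ee_pos: [0.1793, 0.6245, 0.2383]
tcp_rot: [3.141, 0.001, 1.567]
ft_force: [-1.3, 0.1, 0.8]
width: 0.996
grip_force: 0.0
```

Request:
{"name": "step_arm", "arguments": {
  "moves": [
    {"tx": -26,"ty": 20,"tz": 0,"rx": 0,"ry": 0,"rz": 0},
    {"tx": -26,"ty": 20,"tz": 0,"rx": 0,"ry": 0,"rz": 0},
    {"tx": -26,"ty": 20,"tz": 0,"rx": 0,"ry": 0,"rz": 0},
    {"tx": -26,"ty": 20,"tz": 0,"rx": 0,"ry": 0,"rz": 0},
    {"tx": -26,"ty": 20,"tz": 0,"rx": 0,"ry": 0,"rz": 0},
    {"tx": -26,"ty": 20,"tz": 0,"rx": 0,"ry": 0,"rz": 0},
    {"tx": -26,"ty": 20,"tz": 0,"rx": 0,"ry": 0,"rz": 0},
    {"tx": -26,"ty": 20,"tz": 0,"rx": 0,"ry": 0,"rz": 0},
    {"tx": -26,"ty": 20,"tz": 0,"rx": 0,"ry": 0,"rz": 0},
    {"tx": -26,"ty": 20,"tz": 0,"rx": 0,"ry": 0,"rz": 0},
    {"tx": -26,"ty": 20,"tz": 0,"rx": 0,"ry": 0,"rz": 0},
    {"tx": -26,"ty": 20,"tz": 0,"rx": 0,"ry": 0,"rz": 0},
    {"tx": -26,"ty": 20,"tz": 0,"rx": 0,"ry": 0,"rz": 0},
    {"tx": -26,"ty": 20,"tz": 0,"rx": 0,"ry": 0,"rz": 0},
    {"tx": -26,"ty": 20,"tz": 0,"rx": 0,"ry": 0,"rz": 0},
    {"tx": 0,"ty": 0,"tz": 0,"rx": 0,"ry": 0,"rz": 0},
    {"tx": 0,"ty": 0,"tz": 0,"rx": 0,"ry": 0,"rz": 0}
  ]
}}

```text
t: 2.57
ee_pos: [0.4804, 0.2326, 0.2388]
tcp_rot: [3.141, 0.001, 1.569]
ft_force: [-0.1, 1.7, 0.0]
width: 1.0
grip_force: 0.0
```

Run:
```python
from workcell import r,camera
from h import *
c=wristview(r,camera); pickle.dump(c,open("w1.pkl","wb")); s=r.observe(); print(s["ee_pos"],s["tcp_rot"],s["joint_pos"])
cv2.imwrite("pics/w2.png",c["image"][:,:,::-1])
h=cv2.cvtColor(c["image"],cv2.COLOR_RGB2HSV); m=cv2.inRange(h,(8,60,90),(22,200,255)); m=cv2.morphologyEx(m,3,np.ones((5,5)))
k=max(cv2.findContours(m,0,2)[0],key=cv2.contourArea)
for p in cv2.approxPolyDP(cv2.convexHull(k),6,True)[:,0]: print(p,onz(c,p,.022).round(4))
```

```text
[0.47931287 0.2343976  0.23860017] [-3.14119608e+00 -2.29746716e-05  1.57182824e+00] [-0.88726977  0.35716794  0.43746992  1.86778609 -0.18256148  0.95609853
 -0.36713629]
[400 100] [0.5511 0.3189 0.022 ]
[464 139] [0.6106 0.2861 0.022 ]
[327 358] [0.4896 0.0564 0.022 ]
[272 334] [0.4316 0.0863 0.022 ]
[273 322] [0.4332 0.1006 0.022 ]
```

View pics/w2.png

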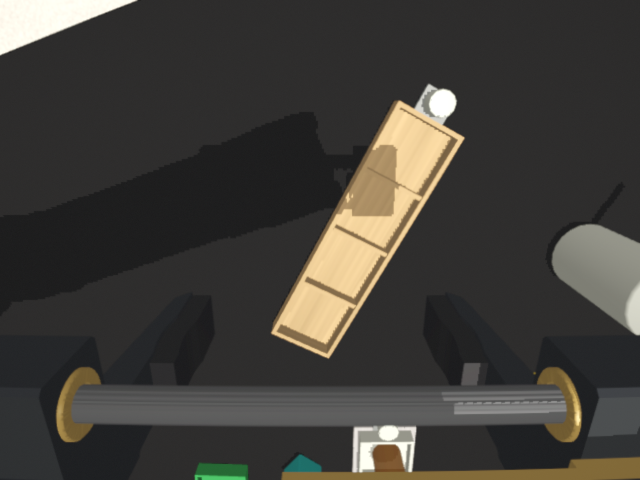

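The wrist view agrees with the other two views: rack corners at (400,100), (464,139), (327,358) and (272,334). The new rack centre is about (0.520, 0.187) with yaw −0.48. Next I'll move to the old rack.

Request:
{"name": "step_arm", "arguments": {
  "moves": [
    {"tx": -25,"ty": 6.2,"tz": 0,"rx": 0,"ry": 0,"rz": 0},
    {"tx": -25,"ty": 6.2,"tz": 0,"rx": 0,"ry": 0,"rz": 0},
    {"tx": -25,"ty": 6.2,"tz": 0,"rx": 0,"ry": 0,"rz": 0},
    {"tx": -25,"ty": 6.2,"tz": 0,"rx": 0,"ry": 0,"rz": 0},
    {"tx": -25,"ty": 6.2,"tz": 0,"rx": 0,"ry": 0,"rz": 0},
    {"tx": -25,"ty": 6.2,"tz": 0,"rx": 0,"ry": 0,"rz": 0},
    {"tx": -25,"ty": 6.2,"tz": 0,"rx": 0,"ry": 0,"rz": 0},
    {"tx": -25,"ty": 6.2,"tz": 0,"rx": 0,"ry": 0,"rz": 0},
    {"tx": -25,"ty": 6.2,"tz": 0,"rx": 0,"ry": 0,"rz": 0},
    {"tx": -25,"ty": 6.2,"tz": 0,"rx": 0,"ry": 0,"rz": 0},
    {"tx": -25,"ty": 6.2,"tz": 0,"rx": 0,"ry": 0,"rz": 0},
    {"tx": -25,"ty": 6.2,"tz": 0,"rx": 0,"ry": 0,"rz": 0},
    {"tx": -25,"ty": 6.2,"tz": 0,"rx": 0,"ry": 0,"rz": 0},
    {"tx": 0,"ty": 0,"tz": 0,"rx": 0,"ry": 0,"rz": 0},
    {"tx": 0,"ty": 0,"tz": 0,"rx": 0,"ry": 0,"rz": 0}
  ]
}}

```text
t: 3.87
ee_pos: [0.5599, -0.09, 0.2385]
tcp_rot: [-3.141, -0.0, 1.572]
ft_force: [0.3, 1.5, 0.1]
width: 0.995
grip_force: 0.0
```

Run:
```python
from workcell import r,camera
from h import *
c=wristview(r,camera); pickle.dump(c,open("w3.pkl","wb")); s=r.observe(); print(s["ee_pos"],s["tcp_rot"],s["joint_pos"])
cv2.imwrite("pics/w3.png",c["image"][:,:,::-1])
```

```text
[ 0.55978924 -0.08864591  0.23836978] [-3.14088121e+00 -9.96439421e-04  1.57320795e+00] [-0.32306951  0.43151337  0.52954491  1.78783608 -0.25623352  0.99169471
  0.31058942]
```

View pics/w3.png

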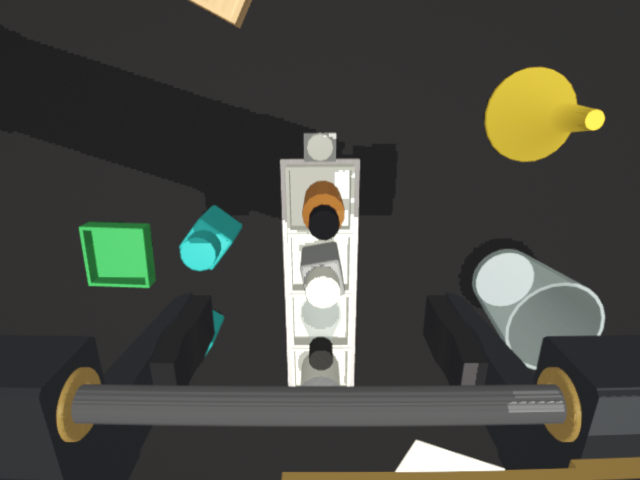

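The wrist view puts the bottle cap top at (324,223), square cap at (322,291), stopper at (320,352) and knob at (320,148). I'll triangulate these against the top view.

Run:
```python
from h import *
t,w=load("top"),load("w3")
P=lambda u,x,y:(x+(u[0]+.5)/5-.5,y+(u[1]+.5)/5-.5)
for n,a,b in [("bottle",(197,131),(324,223)),("square",(358,134),(322,291)),("stopper",(521,137),(320,352)),("knob",(53,143),(320,148))]:
    X,e=tri(t,P(a,320,215),w,b); print(n,X.round(4),e.round(4),onz(w,b,{"bottle":.099,"square":.083,"stopper":.091,"knob":.026}[n]).round(4))
print("tray",[onz(w,p,.022).round(4).tolist() for p in [(288,166),(354,166),(289,384),(352,384)]])
```

```text
bottle [ 0.563  -0.0944  0.0897] 0.002 [ 0.5639 -0.0917  0.099 ]
square [ 0.5623 -0.1568  0.0809] 0.0012 [ 0.5628 -0.1559  0.083 ]
stopper [ 0.5613 -0.2204  0.0765] 0.0003 [ 0.5613 -0.2103  0.091 ]
knob [ 0.5601 -0.043   0.0327] 0.0022 [ 0.5611 -0.0443  0.026 ]
tray [[0.5321, -0.0608, 0.022], [0.592, -0.0607, 0.022], [0.5276, -0.2999, 0.022], [0.5972, -0.2998, 0.022]]
```

Heights are consistent (cap top ~0.09–0.10). The bottle is at (0.562, −0.093), so I'll descend to TCP z 0.043.

Request:
{"name": "step_arm", "arguments": {
  "moves": [
    {"tx": -4,"ty": 2,"tz": 20,"rx": 0,"ry": 0,"rz": 0},
    {"tx": 0,"ty": 0,"tz": 25,"rx": 0,"ry": 0,"rz": 0},
    {"tx": 0,"ty": 0,"tz": 25,"rx": 0,"ry": 0,"rz": 0},
    {"tx": 0,"ty": 0,"tz": 25,"rx": 0,"ry": 0,"rz": 0},
    {"tx": 0,"ty": 0,"tz": 20,"rx": 0,"ry": 0,"rz": 0},
    {"tx": 0,"ty": 0,"tz": 20,"rx": 0,"ry": 0,"rz": 0},
    {"tx": 0,"ty": 0,"tz": 20,"rx": 0,"ry": 0,"rz": 0},
    {"tx": 0,"ty": 0,"tz": 20,"rx": 0,"ry": 0,"rz": 0},
    {"tx": 0,"ty": 0,"tz": 12,"rx": 0,"ry": 0,"rz": 0},
    {"tx": 0,"ty": 0,"tz": 8,"rx": 0,"ry": 0,"rz": 0},
    {"tx": 0,"ty": 0,"tz": 0,"rx": 0,"ry": 0,"rz": 0},
    {"tx": 0,"ty": 0,"tz": 0,"rx": 0,"ry": 0,"rz": 0},
    {"tx": 0,"ty": 0,"tz": 0,"rx": 0,"ry": 0,"rz": 0}
  ]
}}

```text
t: 5.0
ee_pos: [0.5627, -0.0942, 0.0447]
tcp_rot: [3.14, 0.0, 1.571]
ft_force: [-0.4, -0.3, -0.1]
width: 0.998
grip_force: 0.0
```

Request:
{"name": "step_arm", "arguments": {
  "moves": [
    {"tx": 0,"ty": 0,"tz": 0,"rx": 0,"ry": 0,"rz": 0},
    {"tx": 0,"ty": 0,"tz": 0,"rx": 0,"ry": 0,"rz": 0},
    {"tx": 0,"ty": 0,"tz": 0,"rx": 0,"ry": 0,"rz": 0},
    {"tx": 0,"ty": 0,"tz": 0,"rx": 0,"ry": 0,"rz": 0},
    {"tx": 0,"ty": 0,"tz": 0,"rx": 0,"ry": 0,"rz": 0},
    {"tx": 0,"ty": 0,"tz": 0,"rx": 0,"ry": 0,"rz": 0},
    {"tx": 0,"ty": 0,"tz": 0,"rx": 0,"ry": 0,"rz": 0},
    {"tx": 0,"ty": 0,"tz": 0,"rx": 0,"ry": 0,"rz": 0},
    {"tx": 0,"ty": 0,"tz": 0,"rx": 0,"ry": 0,"rz": 0},
    {"tx": 0,"ty": 0,"tz": 0,"rx": 0,"ry": 0,"rz": 0},
    {"tx": 0,"ty": 0,"tz": 0,"rx": 0,"ry": 0,"rz": 0},
    {"tx": 0,"ty": 0,"tz": 0,"rx": 0,"ry": 0,"rz": 0}
  ],
  "grip": 20,
  "newtons": 15
}}

```text
t: 6.0
ee_pos: [0.5621, -0.0945, 0.0438]
tcp_rot: [3.141, 0.0, 1.57]
ft_force: [0.8, -0.0, 0.2]
width: 0.402
grip_force: 14.9
```

Gripped (35 mm opening, as it should be). I'll lift and carry it to the far compartment at (0.476, 0.102).

Request:
{"name": "step_arm", "arguments": {
  "moves": [
    {"tx": 0,"ty": 0,"tz": -8,"rx": 0,"ry": 0,"rz": 0},
    {"tx": 0,"ty": 0,"tz": -18,"rx": 0,"ry": 0,"rz": 0},
    {"tx": 0,"ty": 0,"tz": -20,"rx": 0,"ry": 0,"rz": 0},
    {"tx": 0,"ty": 0,"tz": -20,"rx": 0,"ry": 0,"rz": 0},
    {"tx": 0,"ty": 0,"tz": -14,"rx": 0,"ry": 0,"rz": 0},
    {"tx": 12,"ty": -6,"tz": 0,"rx": 0,"ry": 0,"rz": 0},
    {"tx": 20,"ty": -9,"tz": 0,"rx": 0,"ry": 0,"rz": 0},
    {"tx": 24,"ty": -10,"tz": 0,"rx": 0,"ry": 0,"rz": 0},
    {"tx": 28,"ty": -12,"tz": 0,"rx": 0,"ry": 0,"rz": 0},
    {"tx": 28,"ty": -12,"tz": 0,"rx": 0,"ry": 0,"rz": 0},
    {"tx": 28,"ty": -12,"tz": 0,"rx": 0,"ry": 0,"rz": 0},
    {"tx": 24,"ty": -10,"tz": 0,"rx": 0,"ry": 0,"rz": 0},
    {"tx": 20,"ty": -9,"tz": 0,"rx": 0,"ry": 0,"rz": 0},
    {"tx": 12,"ty": -6,"tz": 0,"rx": 0,"ry": 0,"rz": 0},
    {"tx": 0,"ty": 0,"tz": 0,"rx": 0,"ry": 0,"rz": 0},
    {"tx": 0,"ty": 0,"tz": 0,"rx": 0,"ry": 0,"rz": 0},
    {"tx": 0,"ty": 0,"tz": 0,"rx": 0,"ry": 0,"rz": 0}
  ]
}}

```text
t: 7.42
ee_pos: [0.4757, 0.1008, 0.1235]
tcp_rot: [-3.141, 0.001, 1.57]
ft_force: [0.2, -0.2, -1.5]
width: 0.401
grip_force: 14.9
```

Run:
```python
from workcell import r,camera
from h import *
s=r.observe(); print(s["ee_pos"],s["tcp_rot"],s["width"],s["joint_pos"])
c=camera("scene"); cv2.imwrite("pics/s4.png",c["image"][100:340,140:540,::-1].repeat(2,0).repeat(2,1))
```

```text
[0.47567039 0.10083578 0.12348113] [-3.14126918e+00  6.85702732e-04  1.56981278e+00] 0.4014770560930234 [-0.67693245  0.47307782  0.46852251  2.07305611 -0.33733299  0.66864743
  0.01403692]
```

View pics/s4.png

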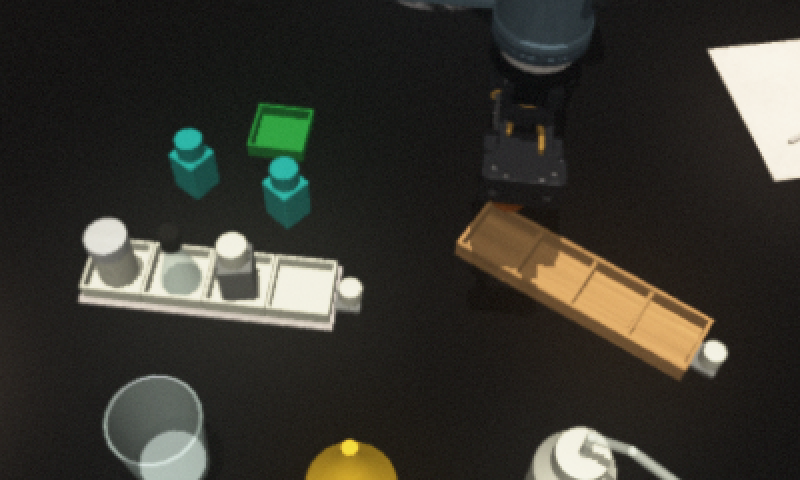

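The cup is empty and the bottle hangs over the far compartment. I'll lower it by about 82 mm to TCP z ≈ 0.041.

Request:
{"name": "step_arm", "arguments": {
  "moves": [
    {"tx": 1,"ty": 0,"tz": 18,"rx": 0,"ry": 0,"rz": 0},
    {"tx": 0,"ty": 0,"tz": 20,"rx": 0,"ry": 0,"rz": 0},
    {"tx": 0,"ty": 0,"tz": 20,"rx": 0,"ry": 0,"rz": 0},
    {"tx": 0,"ty": 0,"tz": 12,"rx": 0,"ry": 0,"rz": 0},
    {"tx": 0,"ty": 0,"tz": 5,"rx": 0,"ry": 0,"rz": 0},
    {"tx": 0,"ty": 0,"tz": 3,"rx": 0,"ry": 0,"rz": 0},
    {"tx": 0,"ty": 0,"tz": 2,"rx": 0,"ry": 0,"rz": 0},
    {"tx": 0,"ty": 0,"tz": 1,"rx": 0,"ry": 0,"rz": 0},
    {"tx": 0,"ty": 0,"tz": 1,"rx": 0,"ry": 0,"rz": 0},
    {"tx": 0,"ty": 0,"tz": 0,"rx": 0,"ry": 0,"rz": 0},
    {"tx": 0,"ty": 0,"tz": 0,"rx": 0,"ry": 0,"rz": 0}
  ]
}}

```text
t: 8.38
ee_pos: [0.4762, 0.1028, 0.0422]
tcp_rot: [3.141, -0.0, 1.571]
ft_force: [-0.2, -0.3, -1.0]
width: 0.401
grip_force: 14.9
```

Request:
{"name": "step_arm", "arguments": {
  "moves": [
    {"tx": 0,"ty": 0,"tz": 0.8,"rx": 0,"ry": 0,"rz": 0},
    {"tx": 0,"ty": 0,"tz": 0.7,"rx": 0,"ry": 0,"rz": 0},
    {"tx": 0,"ty": 0,"tz": 0,"rx": 0,"ry": 0,"rz": 0},
    {"tx": 0,"ty": 0,"tz": 0,"rx": 0,"ry": 0,"rz": 0}
  ]
}}

```text
t: 8.72
ee_pos: [0.4763, 0.1027, 0.0406]
tcp_rot: [3.141, -0.0, 1.57]
ft_force: [-1.7, 0.9, 3.5]
width: 0.404
grip_force: 14.9
```

Contact felt at the expected height (0.0406). I'll release, rise, and go to the square jar at (0.562, −0.157), turning −0.15 to match its yaw.

Request:
{"name": "step_arm", "arguments": {
  "moves": [
    {"tx": 0,"ty": 0,"tz": 0,"rx": 0,"ry": 0,"rz": 0},
    {"tx": 0,"ty": 0,"tz": 0,"rx": 0,"ry": 0,"rz": 0},
    {"tx": 0,"ty": 0,"tz": 0,"rx": 0,"ry": 0,"rz": 0},
    {"tx": 0,"ty": 0,"tz": 0,"rx": 0,"ry": 0,"rz": 0},
    {"tx": 0,"ty": 0,"tz": 0,"rx": 0,"ry": 0,"rz": 0},
    {"tx": 0,"ty": 0,"tz": 0,"rx": 0,"ry": 0,"rz": 0},
    {"tx": 0,"ty": 0,"tz": 0,"rx": 0,"ry": 0,"rz": 0},
    {"tx": 0,"ty": 0,"tz": 0,"rx": 0,"ry": 0,"rz": 0},
    {"tx": 0,"ty": 0,"tz": -20,"rx": 0,"ry": 0,"rz": 0},
    {"tx": 0,"ty": 0,"tz": -25,"rx": 0,"ry": 0,"rz": 0},
    {"tx": 0,"ty": 0,"tz": -30,"rx": 0,"ry": 0,"rz": 0},
    {"tx": 0,"ty": 0,"tz": -30,"rx": 0,"ry": 0,"rz": 0}
  ],
  "grip": 88
}}

```text
t: 9.72
ee_pos: [0.4753, 0.1023, 0.1461]
tcp_rot: [-3.14, 0.001, 1.57]
ft_force: [0.0, 0.2, -0.2]
width: 0.996
grip_force: 0.0
```

Request:
{"name": "step_arm", "arguments": {
  "moves": [
    {"tx": -20,"ty": 6.6,"tz": 0,"rx": 0,"ry": 0,"rz": 0},
    {"tx": -20,"ty": 6.6,"tz": 0,"rx": 0,"ry": 0,"rz": 0},
    {"tx": -20,"ty": 6.6,"tz": 0,"rx": 0,"ry": 0,"rz": 0},
    {"tx": -20,"ty": 6.6,"tz": 0,"rx": 0,"ry": 0,"rz": 0},
    {"tx": -20,"ty": 6.6,"tz": 0,"rx": 0,"ry": 0,"rz": 0},
    {"tx": -20,"ty": 6.6,"tz": 0,"rx": 0,"ry": 0,"rz": 0},
    {"tx": -20,"ty": 6.6,"tz": 0,"rx": 0,"ry": 0,"rz": 0},
    {"tx": -20,"ty": 6.6,"tz": 0,"rx": 0,"ry": 0,"rz": 0},
    {"tx": -20,"ty": 6.6,"tz": 0,"rx": 0,"ry": 0,"rz": 0},
    {"tx": -20,"ty": 6.6,"tz": 0,"rx": 0,"ry": 0,"rz": 0},
    {"tx": -20,"ty": 6.6,"tz": 0,"rx": 0,"ry": 0,"rz": 0},
    {"tx": -20,"ty": 6.6,"tz": 0,"rx": 0,"ry": 0,"rz": 0},
    {"tx": -20,"ty": 6.6,"tz": 0,"rx": 0,"ry": 0,"rz": 0},
    {"tx": 0,"ty": 0,"tz": 0,"rx": 0,"ry": 0,"rz": -0.075},
    {"tx": 0,"ty": 0,"tz": 0,"rx": 0,"ry": 0,"rz": -0.075},
    {"tx": 0,"ty": 0,"tz": 0,"rx": 0,"ry": 0,"rz": 0},
    {"tx": 0,"ty": 0,"tz": 0,"rx": 0,"ry": 0,"rz": 0}
  ]
}}

```text
t: 11.13
ee_pos: [0.5615, -0.1573, 0.1451]
tcp_rot: [-3.142, -0.0, 1.718]
ft_force: [0.3, 0.3, -0.1]
width: 0.998
grip_force: 0.0
```

Run:
```python
from workcell import r,camera
from h import *
s=r.observe(); print(s["ee_pos"],s["tcp_rot"],s["width"])
a=camera("scene")["image"]; w=wristview(r,camera); pickle.dump(w,open("w5.pkl","wb"))
cv2.imwrite("pics/m5.png",cv2.resize(np.hstack([a[150:330,170:500],w["image"][140:440,170:470][:180*300//180:1] if 0 else cv2.resize(w["image"][120:440,160:480],(180,180))])[:,:,::-1],None,fx=1.56,fy=1.56))
cv2.imwrite("pics/w5.png",w["image"][:,:,::-1])
```

```text
[ 0.56148768 -0.15731103  0.14514458] [-3.14153853e+00 -4.55127063e-04  1.71821518e+00] 0.998059932537737
```

View pics/m5.png

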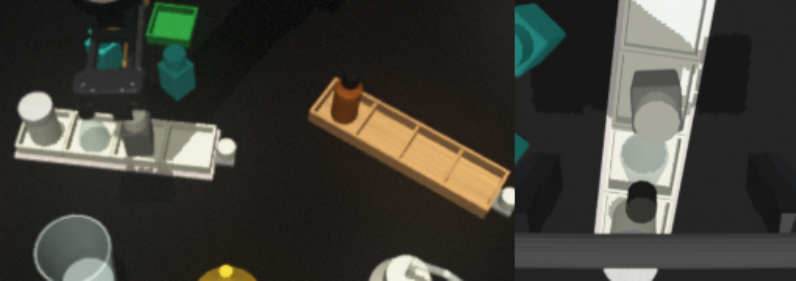

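The bottle stands upright in the far compartment, and the square jar is square to the tool and centred. I'll descend 114 mm and grip.

Request:
{"name": "step_arm", "arguments": {
  "moves": [
    {"tx": 0,"ty": 0,"tz": 15,"rx": 0,"ry": 0,"rz": 0},
    {"tx": 0,"ty": 0,"tz": 20,"rx": 0,"ry": 0,"rz": 0},
    {"tx": 0,"ty": 0,"tz": 20,"rx": 0,"ry": 0,"rz": 0},
    {"tx": 0,"ty": 0,"tz": 20,"rx": 0,"ry": 0,"rz": 0},
    {"tx": 0,"ty": 0,"tz": 20,"rx": 0,"ry": 0,"rz": 0},
    {"tx": 0,"ty": 0,"tz": 12,"rx": 0,"ry": 0,"rz": 0},
    {"tx": 0,"ty": 0,"tz": 6,"rx": 0,"ry": 0,"rz": 0},
    {"tx": 0,"ty": 0,"tz": 0,"rx": 0,"ry": 0,"rz": 0},
    {"tx": 0,"ty": 0,"tz": 0,"rx": 0,"ry": 0,"rz": 0}
  ]
}}

```text
t: 11.98
ee_pos: [0.562, -0.1576, 0.0327]
tcp_rot: [3.141, 0.0, 1.72]
ft_force: [0.9, -0.8, 0.9]
width: 0.998
grip_force: 0.0
```

Request:
{"name": "step_arm", "arguments": {
  "moves": [
    {"tx": 0,"ty": 0,"tz": 0,"rx": 0,"ry": 0,"rz": 0},
    {"tx": 0,"ty": 0,"tz": 0,"rx": 0,"ry": 0,"rz": 0},
    {"tx": 0,"ty": 0,"tz": 0,"rx": 0,"ry": 0,"rz": 0},
    {"tx": 0,"ty": 0,"tz": 0,"rx": 0,"ry": 0,"rz": 0},
    {"tx": 0,"ty": 0,"tz": 0,"rx": 0,"ry": 0,"rz": 0},
    {"tx": 0,"ty": 0,"tz": 0,"rx": 0,"ry": 0,"rz": 0},
    {"tx": 0,"ty": 0,"tz": 0,"rx": 0,"ry": 0,"rz": 0},
    {"tx": 0,"ty": 0,"tz": 0,"rx": 0,"ry": 0,"rz": 0},
    {"tx": 0,"ty": 0,"tz": 0,"rx": 0,"ry": 0,"rz": 0},
    {"tx": 0,"ty": 0,"tz": 0,"rx": 0,"ry": 0,"rz": 0},
    {"tx": 0,"ty": 0,"tz": 0,"rx": 0,"ry": 0,"rz": 0},
    {"tx": 0,"ty": 0,"tz": 0,"rx": 0,"ry": 0,"rz": 0}
  ],
  "grip": 20,
  "newtons": 15
}}

```text
t: 12.98
ee_pos: [0.5617, -0.1574, 0.0323]
tcp_rot: [3.141, 0.0, 1.72]
ft_force: [0.4, -0.7, -0.8]
width: 0.41
grip_force: 14.9
```

Request:
{"name": "step_arm", "arguments": {
  "moves": [
    {"tx": 0,"ty": 0,"tz": -8,"rx": 0,"ry": 0,"rz": 0},
    {"tx": 0,"ty": 0,"tz": -18,"rx": 0,"ry": 0,"rz": 0},
    {"tx": 0,"ty": 0,"tz": -20,"rx": 0,"ry": 0,"rz": 0},
    {"tx": 0,"ty": 0,"tz": -20,"rx": 0,"ry": 0,"rz": 0},
    {"tx": 0,"ty": 0,"tz": -20,"rx": 0,"ry": 0,"rz": 0},
    {"tx": 0,"ty": 0,"tz": -14,"rx": 0,"ry": 0,"rz": 0},
    {"tx": 0,"ty": 0,"tz": 0,"rx": 0,"ry": 0,"rz": 0.05},
    {"tx": 0,"ty": 0,"tz": 0,"rx": 0,"ry": 0,"rz": 0.05},
    {"tx": 0,"ty": 0,"tz": 0,"rx": 0,"ry": 0,"rz": 0.05},
    {"tx": 0,"ty": 0,"tz": 0,"rx": 0,"ry": 0,"rz": 0}
  ]
}}

```text
t: 13.82
ee_pos: [0.5614, -0.1573, 0.1326]
tcp_rot: [-3.141, -0.0, 1.569]
ft_force: [-0.6, -0.5, -0.9]
width: 0.41
grip_force: 14.9
```

Request:
{"name": "step_arm", "arguments": {
  "moves": [
    {"tx": 13,"ty": -2.5,"tz": 0,"rx": 0,"ry": 0,"rz": 0},
    {"tx": 20,"ty": -3.5,"tz": 0,"rx": 0,"ry": 0,"rz": 0},
    {"tx": 25,"ty": -4.5,"tz": 0,"rx": 0,"ry": 0,"rz": 0},
    {"tx": 25,"ty": -4.5,"tz": 0,"rx": 0,"ry": 0,"rz": 0},
    {"tx": 25,"ty": -4.5,"tz": 0,"rx": 0,"ry": 0,"rz": 0},
    {"tx": 25,"ty": -4.5,"tz": 0,"rx": 0,"ry": 0,"rz": 0},
    {"tx": 25,"ty": -4.5,"tz": 0,"rx": 0,"ry": 0,"rz": 0},
    {"tx": 25,"ty": -4.5,"tz": 0,"rx": 0,"ry": 0,"rz": 0},
    {"tx": 25,"ty": -4.5,"tz": 0,"rx": 0,"ry": 0,"rz": 0},
    {"tx": 25,"ty": -4.5,"tz": 0,"rx": 0,"ry": 0,"rz": 0},
    {"tx": 25,"ty": -4.5,"tz": 0,"rx": 0,"ry": 0,"rz": 0},
    {"tx": 25,"ty": -4.5,"tz": 0,"rx": 0,"ry": 0,"rz": 0},
    {"tx": 20,"ty": -3.5,"tz": 0,"rx": 0,"ry": 0,"rz": 0},
    {"tx": 13,"ty": -2.5,"tz": 0,"rx": 0,"ry": 0,"rz": 0},
    {"tx": 0,"ty": 0,"tz": 0,"rx": 0,"ry": 0,"rz": 0.12},
    {"tx": 0,"ty": 0,"tz": 0,"rx": 0,"ry": 0,"rz": 0.12},
    {"tx": 0,"ty": 0,"tz": 0,"rx": 0,"ry": 0,"rz": 0.12},
    {"tx": 0,"ty": 0,"tz": 0,"rx": 0,"ry": 0,"rz": 0.12},
    {"tx": 0,"ty": 0,"tz": 0,"rx": 0,"ry": 0,"rz": 0},
    {"tx": 0,"ty": 0,"tz": 0,"rx": 0,"ry": 0,"rz": 0}
  ]
}}

```text
t: 15.48
ee_pos: [0.5043, 0.1586, 0.1322]
tcp_rot: [-3.142, 0.001, 1.095]
ft_force: [-0.7, -0.4, -1.6]
width: 0.403
grip_force: 14.9
```

Request:
{"name": "step_arm", "arguments": {
  "moves": [
    {"tx": 0,"ty": 0.8,"tz": 15,"rx": 0,"ry": 0,"rz": 0},
    {"tx": 0,"ty": 0,"tz": 20,"rx": 0,"ry": 0,"rz": 0},
    {"tx": 0,"ty": 0,"tz": 20,"rx": 0,"ry": 0,"rz": 0},
    {"tx": 0,"ty": 0,"tz": 20,"rx": 0,"ry": 0,"rz": 0},
    {"tx": 0,"ty": 0,"tz": 15,"rx": 0,"ry": 0,"rz": 0},
    {"tx": 0,"ty": 0,"tz": 6,"rx": 0,"ry": 0,"rz": 0},
    {"tx": 0,"ty": 0,"tz": 3,"rx": 0,"ry": 0,"rz": 0},
    {"tx": 0,"ty": 0,"tz": 2,"rx": 0,"ry": 0,"rz": 0},
    {"tx": 0,"ty": 0,"tz": 1,"rx": 0,"ry": 0,"rz": 0},
    {"tx": 0,"ty": 0,"tz": 0,"rx": 0,"ry": 0,"rz": 0},
    {"tx": 0,"ty": 0,"tz": 0,"rx": 0,"ry": 0,"rz": 0},
    {"tx": 0,"ty": 0,"tz": 0,"rx": 0,"ry": 0,"rz": 0}
  ]
}}

```text
t: 16.48
ee_pos: [0.5058, 0.1584, 0.0308]
tcp_rot: [3.141, -0.001, 1.091]
ft_force: [0.7, -0.2, -0.6]
width: 0.41
grip_force: 14.9
```

Request:
{"name": "step_arm", "arguments": {
  "moves": [
    {"tx": 0,"ty": 0,"tz": 0.8,"rx": 0,"ry": 0,"rz": 0},
    {"tx": 0,"ty": 0,"tz": 0.7,"rx": 0,"ry": 0,"rz": 0},
    {"tx": 0,"ty": 0,"tz": 0,"rx": 0,"ry": 0,"rz": 0},
    {"tx": 0,"ty": 0,"tz": 0,"rx": 0,"ry": 0,"rz": 0}
  ]
}}

```text
t: 16.82
ee_pos: [0.5057, 0.1584, 0.0292]
tcp_rot: [3.141, -0.001, 1.091]
ft_force: [-0.8, 0.1, 5.1]
width: 0.407
grip_force: 14.9
```

Contact made. I'll release, rise, turn back, and go to the flask at (0.561, −0.2205).

Request:
{"name": "step_arm", "arguments": {
  "moves": [
    {"tx": 0,"ty": 0,"tz": 0,"rx": 0,"ry": 0,"rz": 0},
    {"tx": 0,"ty": 0,"tz": 0,"rx": 0,"ry": 0,"rz": 0},
    {"tx": 0,"ty": 0,"tz": 0,"rx": 0,"ry": 0,"rz": 0},
    {"tx": 0,"ty": 0,"tz": 0,"rx": 0,"ry": 0,"rz": 0},
    {"tx": 0,"ty": 0,"tz": 0,"rx": 0,"ry": 0,"rz": 0},
    {"tx": 0,"ty": 0,"tz": 0,"rx": 0,"ry": 0,"rz": 0},
    {"tx": 0,"ty": 0,"tz": 0,"rx": 0,"ry": 0,"rz": 0},
    {"tx": 0,"ty": 0,"tz": 0,"rx": 0,"ry": 0,"rz": 0},
    {"tx": 0,"ty": 0,"tz": -25,"rx": 0,"ry": 0,"rz": 0},
    {"tx": 0,"ty": 0,"tz": -30,"rx": 0,"ry": 0,"rz": 0},
    {"tx": 0,"ty": 0,"tz": -30,"rx": 0,"ry": 0,"rz": 0},
    {"tx": 0,"ty": 0,"tz": -30,"rx": 0,"ry": 0,"rz": 0},
    {"tx": 0,"ty": 0,"tz": 0,"rx": 0,"ry": 0,"rz": -0.12},
    {"tx": 0,"ty": 0,"tz": 0,"rx": 0,"ry": 0,"rz": -0.12},
    {"tx": 0,"ty": 0,"tz": 0,"rx": 0,"ry": 0,"rz": -0.12},
    {"tx": 0,"ty": 0,"tz": 0,"rx": 0,"ry": 0,"rz": -0.12},
    {"tx": 0,"ty": 0,"tz": 0,"rx": 0,"ry": 0,"rz": 0}
  ],
  "grip": 88
}}

```text
t: 18.23
ee_pos: [0.5054, 0.1581, 0.1439]
tcp_rot: [3.141, -0.001, 1.574]
ft_force: [-0.2, -0.0, 0.5]
width: 0.997
grip_force: 0.0
```

Request:
{"name": "step_arm", "arguments": {
  "moves": [
    {"tx": -24,"ty": 3.5,"tz": 0,"rx": 0,"ry": 0,"rz": 0},
    {"tx": -24,"ty": 3.5,"tz": 0,"rx": 0,"ry": 0,"rz": 0},
    {"tx": -24,"ty": 3.5,"tz": 0,"rx": 0,"ry": 0,"rz": 0},
    {"tx": -24,"ty": 3.5,"tz": 0,"rx": 0,"ry": 0,"rz": 0},
    {"tx": -24,"ty": 3.5,"tz": 0,"rx": 0,"ry": 0,"rz": 0},
    {"tx": -24,"ty": 3.5,"tz": 0,"rx": 0,"ry": 0,"rz": 0},
    {"tx": -24,"ty": 3.5,"tz": 0,"rx": 0,"ry": 0,"rz": 0},
    {"tx": -24,"ty": 3.5,"tz": 0,"rx": 0,"ry": 0,"rz": 0},
    {"tx": -24,"ty": 3.5,"tz": 0,"rx": 0,"ry": 0,"rz": 0},
    {"tx": -24,"ty": 3.5,"tz": 0,"rx": 0,"ry": 0,"rz": 0},
    {"tx": -24,"ty": 3.5,"tz": 0,"rx": 0,"ry": 0,"rz": 0},
    {"tx": -24,"ty": 3.5,"tz": 0,"rx": 0,"ry": 0,"rz": 0},
    {"tx": -24,"ty": 3.5,"tz": 0,"rx": 0,"ry": 0,"rz": 0},
    {"tx": -24,"ty": 3.5,"tz": 0,"rx": 0,"ry": 0,"rz": 0},
    {"tx": -24,"ty": 3.5,"tz": 0,"rx": 0,"ry": 0,"rz": 0},
    {"tx": -19,"ty": 3,"tz": 0,"rx": 0,"ry": 0,"rz": 0},
    {"tx": 0,"ty": 0,"tz": 0,"rx": 0,"ry": 0,"rz": 0},
    {"tx": 0,"ty": 0,"tz": 0,"rx": 0,"ry": 0,"rz": 0}
  ]
}}

```text
t: 19.73
ee_pos: [0.5604, -0.2218, 0.1435]
tcp_rot: [-3.141, 0.0, 1.565]
ft_force: [-0.1, 0.3, -0.1]
width: 0.997
grip_force: 0.0
```

Run:
```python
from workcell import r,camera
from h import *
s=r.observe(); print(s["ee_pos"],s["tcp_rot"],s["width"])
a=camera("scene")["image"]; w=wristview(r,camera); pickle.dump(w,open("w6.pkl","wb"))
cv2.imwrite("pics/m6.png",np.hstack([cv2.resize(a[150:330,290:500],(420,360)),w["image"][60:420,140:500]])[:,:,::-1])
```

```text
[ 0.56041069 -0.22183268  0.14352495] [-3.14120092e+00  3.69969957e-04  1.56542372e+00] 0.9967706645024431
```

View pics/m6.png

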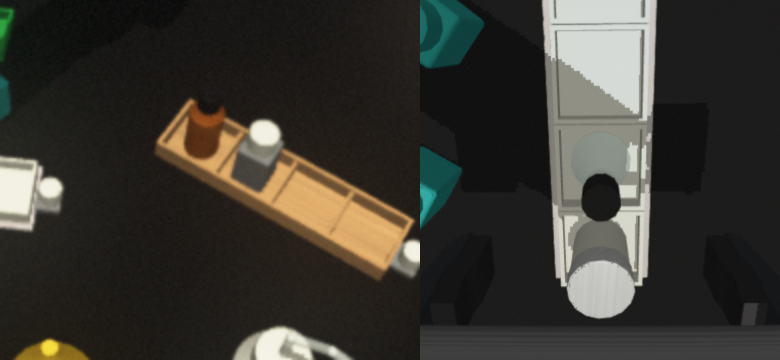

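Both placed jars stand well. In the wrist view the stopper top is at about (320,252) and the lid top at (320,350).

Run:
```python
from h import *
w=load("w6");t=load("top")
P=lambda u,x,y:(x+(u[0]+.5)/5-.5,y+(u[1]+.5)/5-.5)
print(onz(w,(320,252),.091),onz(w,(320,350),.073)); print(tri(t,P((521,137),320,215),w,(320,252)),tri(t,P((687,140),320,215),w,(320,350)))
```

```text
[ 0.56122564 -0.21207208  0.091     ] [ 0.56125047 -0.28550358  0.073     ]
(array([ 0.56161587, -0.22512787,  0.0567085 ]), np.float64(0.0005618853304093004)) (array([ 0.56091244, -0.28584127,  0.07244023]), np.float64(0.0006838880369402754))
```

With the top face at row ~262, the flask's y agrees with −0.220. I'll descend to TCP z 0.065 and grip the stopper.

Request:
{"name": "step_arm", "arguments": {
  "moves": [
    {"tx": 1,"ty": 0.6,"tz": 15,"rx": 0,"ry": 0,"rz": 0},
    {"tx": 0,"ty": 0,"tz": 20,"rx": 0,"ry": 0,"rz": 0},
    {"tx": 0,"ty": 0,"tz": 20,"rx": 0,"ry": 0,"rz": 0},
    {"tx": 0,"ty": 0,"tz": 14,"rx": 0,"ry": 0,"rz": 0},
    {"tx": 0,"ty": 0,"tz": 9,"rx": 0,"ry": 0,"rz": 0},
    {"tx": 0,"ty": 0,"tz": 0,"rx": 0,"ry": 0,"rz": 0},
    {"tx": 0,"ty": 0,"tz": 0,"rx": 0,"ry": 0,"rz": 0}
  ]
}}

```text
t: 20.42
ee_pos: [0.5615, -0.2195, 0.0658]
tcp_rot: [-3.141, -0.0, 1.571]
ft_force: [0.1, -0.5, 0.6]
width: 0.999
grip_force: 0.0
```

Request:
{"name": "step_arm", "arguments": {
  "moves": [
    {"tx": 0,"ty": 0,"tz": 0,"rx": 0,"ry": 0,"rz": 0},
    {"tx": 0,"ty": 0,"tz": 0,"rx": 0,"ry": 0,"rz": 0},
    {"tx": 0,"ty": 0,"tz": 0,"rx": 0,"ry": 0,"rz": 0},
    {"tx": 0,"ty": 0,"tz": 0,"rx": 0,"ry": 0,"rz": 0},
    {"tx": 0,"ty": 0,"tz": 0,"rx": 0,"ry": 0,"rz": 0},
    {"tx": 0,"ty": 0,"tz": 0,"rx": 0,"ry": 0,"rz": 0},
    {"tx": 0,"ty": 0,"tz": 0,"rx": 0,"ry": 0,"rz": 0},
    {"tx": 0,"ty": 0,"tz": 0,"rx": 0,"ry": 0,"rz": 0},
    {"tx": 0,"ty": 0,"tz": 0,"rx": 0,"ry": 0,"rz": 0},
    {"tx": 0,"ty": 0,"tz": 0,"rx": 0,"ry": 0,"rz": 0},
    {"tx": 0,"ty": 0,"tz": 0,"rx": 0,"ry": 0,"rz": 0},
    {"tx": 0,"ty": 0,"tz": 0,"rx": 0,"ry": 0,"rz": 0},
    {"tx": 0,"ty": 0,"tz": 0,"rx": 0,"ry": 0,"rz": 0},
    {"tx": 0,"ty": 0,"tz": 0,"rx": 0,"ry": 0,"rz": 0}
  ],
  "grip": 8,
  "newtons": 15
}}

```text
t: 21.58
ee_pos: [0.5615, -0.2198, 0.0657]
tcp_rot: [3.141, 0.0, 1.57]
ft_force: [0.2, 1.0, -0.9]
width: 0.24
grip_force: 15.0
```

Request:
{"name": "step_arm", "arguments": {
  "moves": [
    {"tx": 0,"ty": 0,"tz": -8,"rx": 0,"ry": 0,"rz": 0},
    {"tx": 0,"ty": 0,"tz": -18,"rx": 0,"ry": 0,"rz": 0},
    {"tx": 0,"ty": 0,"tz": -20,"rx": 0,"ry": 0,"rz": 0},
    {"tx": 0,"ty": 0,"tz": -20,"rx": 0,"ry": 0,"rz": 0},
    {"tx": 0,"ty": 0,"tz": -18,"rx": 0,"ry": 0,"rz": 0},
    {"tx": 0,"ty": 0,"tz": -8,"rx": 0,"ry": 0,"rz": 0},
    {"tx": 0,"ty": 0,"tz": 0,"rx": 0,"ry": 0,"rz": 0}
  ]
}}

```text
t: 22.17
ee_pos: [0.5625, -0.2203, 0.1598]
tcp_rot: [3.138, 0.001, 1.57]
ft_force: [0.1, 0.1, -2.1]
width: 0.247
grip_force: 15.0
```

Request:
{"name": "step_arm", "arguments": {
  "moves": [
    {"tx": 12,"ty": -0.5,"tz": 0,"rx": 0,"ry": 0,"rz": 0},
    {"tx": 20,"ty": -1.5,"tz": 0,"rx": 0,"ry": 0,"rz": 0},
    {"tx": 26,"ty": -1.5,"tz": 0,"rx": 0,"ry": 0,"rz": 0},
    {"tx": 26,"ty": -1.5,"tz": 0,"rx": 0,"ry": 0,"rz": 0},
    {"tx": 26,"ty": -1.5,"tz": 0,"rx": 0,"ry": 0,"rz": 0},
    {"tx": 26,"ty": -1.5,"tz": 0,"rx": 0,"ry": 0,"rz": 0},
    {"tx": 26,"ty": -1.5,"tz": 0,"rx": 0,"ry": 0,"rz": 0},
    {"tx": 26,"ty": -1.5,"tz": 0,"rx": 0,"ry": 0,"rz": 0},
    {"tx": 26,"ty": -1.5,"tz": 0,"rx": 0,"ry": 0,"rz": 0},
    {"tx": 26,"ty": -1.5,"tz": 0,"rx": 0,"ry": 0,"rz": 0},
    {"tx": 26,"ty": -1.5,"tz": 0,"rx": 0,"ry": 0,"rz": 0},
    {"tx": 26,"ty": -1.5,"tz": 0,"rx": 0,"ry": 0,"rz": 0},
    {"tx": 26,"ty": -1.5,"tz": 0,"rx": 0,"ry": 0,"rz": 0},
    {"tx": 26,"ty": -1.5,"tz": 0,"rx": 0,"ry": 0,"rz": 0},
    {"tx": 26,"ty": -1.5,"tz": 0,"rx": 0,"ry": 0,"rz": 0},
    {"tx": 26,"ty": -1.5,"tz": 0,"rx": 0,"ry": 0,"rz": 0},
    {"tx": 22,"ty": -1.5,"tz": 0,"rx": 0,"ry": 0,"rz": 0},
    {"tx": 16,"ty": -1.5,"tz": 0,"rx": 0,"ry": 0,"rz": 0},
    {"tx": 0,"ty": 0,"tz": 0,"rx": 0,"ry": 0,"rz": 0},
    {"tx": 0,"ty": 0,"tz": 0,"rx": 0,"ry": 0,"rz": 0}
  ]
}}

```text
t: 23.83
ee_pos: [0.534, 0.2151, 0.1564]
tcp_rot: [-3.139, 0.001, 1.573]
ft_force: [-0.1, -0.9, -2.1]
width: 0.241
grip_force: 15.0
```

Request:
{"name": "step_arm", "arguments": {
  "moves": [
    {"tx": 0,"ty": 0.8,"tz": 15,"rx": 0,"ry": 0,"rz": 0},
    {"tx": 0,"ty": 0,"tz": 20,"rx": 0,"ry": 0,"rz": 0},
    {"tx": 0,"ty": 0,"tz": 20,"rx": 0,"ry": 0,"rz": 0},
    {"tx": 0,"ty": 0,"tz": 18,"rx": 0,"ry": 0,"rz": 0},
    {"tx": 0,"ty": 0,"tz": 10,"rx": 0,"ry": 0,"rz": 0},
    {"tx": 0,"ty": 0,"tz": 5,"rx": 0,"ry": 0,"rz": 0},
    {"tx": 0,"ty": 0,"tz": 3,"rx": 0,"ry": 0,"rz": 0},
    {"tx": 0,"ty": 0,"tz": 1,"rx": 0,"ry": 0,"rz": 0},
    {"tx": 0,"ty": 0,"tz": 1,"rx": 0,"ry": 0,"rz": 0},
    {"tx": 0,"ty": 0,"tz": 0,"rx": 0,"ry": 0,"rz": 0},
    {"tx": 0,"ty": 0,"tz": 0,"rx": 0,"ry": 0,"rz": 0}
  ]
}}

```text
t: 24.75
ee_pos: [0.5368, 0.2144, 0.0654]
tcp_rot: [3.141, -0.001, 1.57]
ft_force: [0.3, 1.0, -1.8]
width: 0.243
grip_force: 15.0
```

Request:
{"name": "step_arm", "arguments": {
  "moves": [
    {"tx": 1,"ty": -1,"tz": 1,"rx": 0,"ry": 0,"rz": 0},
    {"tx": 0,"ty": 0,"tz": 0.8,"rx": 0,"ry": 0,"rz": 0},
    {"tx": 0,"ty": 0,"tz": 0.7,"rx": 0,"ry": 0,"rz": 0},
    {"tx": 0,"ty": 0,"tz": 0,"rx": 0,"ry": 0,"rz": 0},
    {"tx": 0,"ty": 0,"tz": 0,"rx": 0,"ry": 0,"rz": 0}
  ]
}}

```text
t: 25.17
ee_pos: [0.5356, 0.2155, 0.0626]
tcp_rot: [3.141, -0.001, 1.571]
ft_force: [-1.3, 0.7, 2.8]
width: 0.243
grip_force: 15.0
```

Contact made. I'll release, rise, and go to the squat jar at (0.561, −0.2855).

Request:
{"name": "step_arm", "arguments": {
  "moves": [
    {"tx": 0,"ty": 0,"tz": 0,"rx": 0,"ry": 0,"rz": 0},
    {"tx": 0,"ty": 0,"tz": 0,"rx": 0,"ry": 0,"rz": 0},
    {"tx": 0,"ty": 0,"tz": 0,"rx": 0,"ry": 0,"rz": 0},
    {"tx": 0,"ty": 0,"tz": 0,"rx": 0,"ry": 0,"rz": 0},
    {"tx": 0,"ty": 0,"tz": 0,"rx": 0,"ry": 0,"rz": 0},
    {"tx": 0,"ty": 0,"tz": 0,"rx": 0,"ry": 0,"rz": 0},
    {"tx": 0,"ty": 0,"tz": 0,"rx": 0,"ry": 0,"rz": 0},
    {"tx": 0,"ty": 0,"tz": 0,"rx": 0,"ry": 0,"rz": 0},
    {"tx": 0,"ty": 0,"tz": 0,"rx": 0,"ry": 0,"rz": 0},
    {"tx": 0,"ty": 0,"tz": -20,"rx": 0,"ry": 0,"rz": 0},
    {"tx": 0,"ty": 0,"tz": -25,"rx": 0,"ry": 0,"rz": 0},
    {"tx": 0,"ty": 0,"tz": -30,"rx": 0,"ry": 0,"rz": 0},
    {"tx": 0,"ty": 0,"tz": -15,"rx": 0,"ry": 0,"rz": 0}
  ],
  "grip": 88
}}

```text
t: 26.25
ee_pos: [0.5366, 0.2154, 0.1551]
tcp_rot: [3.139, -0.001, 1.57]
ft_force: [0.2, 0.0, 0.6]
width: 1.001
grip_force: 0.0
```

Request:
{"name": "step_arm", "arguments": {
  "moves": [
    {"tx": -25,"ty": 1.3,"tz": 0,"rx": 0,"ry": 0,"rz": 0},
    {"tx": -25,"ty": 1.3,"tz": 0,"rx": 0,"ry": 0,"rz": 0},
    {"tx": -25,"ty": 1.3,"tz": 0,"rx": 0,"ry": 0,"rz": 0},
    {"tx": -25,"ty": 1.3,"tz": 0,"rx": 0,"ry": 0,"rz": 0},
    {"tx": -25,"ty": 1.3,"tz": 0,"rx": 0,"ry": 0,"rz": 0},
    {"tx": -25,"ty": 1.3,"tz": 0,"rx": 0,"ry": 0,"rz": 0},
    {"tx": -25,"ty": 1.3,"tz": 0,"rx": 0,"ry": 0,"rz": 0},
    {"tx": -25,"ty": 1.3,"tz": 0,"rx": 0,"ry": 0,"rz": 0},
    {"tx": -25,"ty": 1.3,"tz": 0,"rx": 0,"ry": 0,"rz": 0},
    {"tx": -25,"ty": 1.3,"tz": 0,"rx": 0,"ry": 0,"rz": 0},
    {"tx": -25,"ty": 1.3,"tz": 0,"rx": 0,"ry": 0,"rz": 0},
    {"tx": -25,"ty": 1.3,"tz": 0,"rx": 0,"ry": 0,"rz": 0},
    {"tx": -25,"ty": 1.3,"tz": 0,"rx": 0,"ry": 0,"rz": 0},
    {"tx": -25,"ty": 1.3,"tz": 0,"rx": 0,"ry": 0,"rz": 0},
    {"tx": -25,"ty": 1.3,"tz": 0,"rx": 0,"ry": 0,"rz": 0},
    {"tx": -25,"ty": 1.3,"tz": 0,"rx": 0,"ry": 0,"rz": 0},
    {"tx": -25,"ty": 1.3,"tz": 0,"rx": 0,"ry": 0,"rz": 0},
    {"tx": -25,"ty": 1.3,"tz": 0,"rx": 0,"ry": 0,"rz": 0},
    {"tx": -25,"ty": 1.3,"tz": 0,"rx": 0,"ry": 0,"rz": 0},
    {"tx": -25,"ty": 1.3,"tz": 0,"rx": 0,"ry": 0,"rz": 0}
  ]
}}

```text
t: 27.92
ee_pos: [0.561, -0.286, 0.1522]
tcp_rot: [-3.142, -0.0, 1.57]
ft_force: [0.5, -1.1, 0.4]
width: 1.001
grip_force: 0.0
```

Request:
{"name": "step_arm", "arguments": {
  "moves": [
    {"tx": 0,"ty": 0,"tz": 0,"rx": 0,"ry": 0,"rz": 0},
    {"tx": 0,"ty": 0,"tz": 0,"rx": 0,"ry": 0,"rz": 0},
    {"tx": 0,"ty": 0,"tz": 0,"rx": 0,"ry": 0,"rz": 0}
  ]
}}

```text
t: 28.17
ee_pos: [0.5612, -0.2838, 0.1519]
tcp_rot: [-3.141, -0.001, 1.571]
ft_force: [-0.0, 0.9, 0.5]
width: 0.997
grip_force: 0.0
```

Run:
```python
from workcell import r,camera
from h import *
s=r.observe(); print(s["ee_pos"],s["tcp_rot"],s["width"])
a=camera("scene")["image"]; w=wristview(r,camera)
cv2.imwrite("pics/m7.png",np.hstack([cv2.resize(a[150:330,290:500],(420,360)),w["image"][60:420,140:500]])[:,:,::-1])
```

```text
[ 0.56118871 -0.28382653  0.1519305 ] [-3.14128013e+00 -1.07117516e-03  1.57079176e+00] 0.9968463277508296
```

View pics/m7.png

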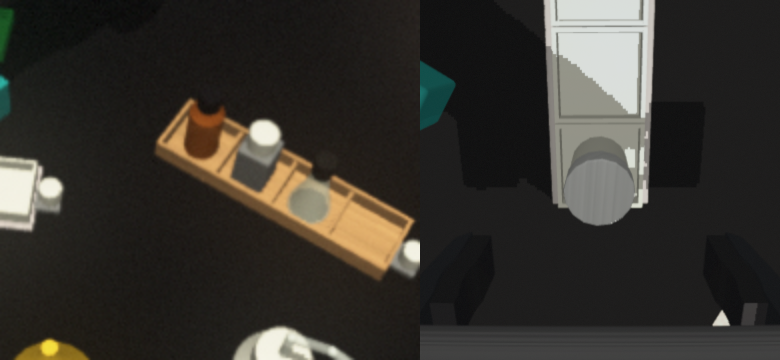

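Three containers stand correctly, and the squat jar's lid is centred between the fingers. I'll descend 108 mm to TCP z ≈ 0.044 and grip.

Request:
{"name": "step_arm", "arguments": {
  "moves": [
    {"tx": -1,"ty": 0,"tz": 15,"rx": 0,"ry": 0,"rz": 0},
    {"tx": 0,"ty": 0,"tz": 20,"rx": 0,"ry": 0,"rz": 0},
    {"tx": 0,"ty": 0,"tz": 20,"rx": 0,"ry": 0,"rz": 0},
    {"tx": 0,"ty": 0,"tz": 20,"rx": 0,"ry": 0,"rz": 0},
    {"tx": 0,"ty": 0,"tz": 18,"rx": 0,"ry": 0,"rz": 0},
    {"tx": 0,"ty": 0,"tz": 10,"rx": 0,"ry": 0,"rz": 0},
    {"tx": 0,"ty": 0,"tz": 5,"rx": 0,"ry": 0,"rz": 0},
    {"tx": 0,"ty": 0,"tz": 0,"rx": 0,"ry": 0,"rz": 0},
    {"tx": 0,"ty": 0,"tz": 0,"rx": 0,"ry": 0,"rz": 0}
  ]
}}

```text
t: 29.02
ee_pos: [0.5617, -0.2857, 0.0449]
tcp_rot: [3.141, 0.0, 1.571]
ft_force: [0.1, -0.1, 0.3]
width: 1.0
grip_force: 0.0
```

Request:
{"name": "step_arm", "arguments": {
  "moves": [
    {"tx": 0,"ty": 0,"tz": 0,"rx": 0,"ry": 0,"rz": 0},
    {"tx": 0,"ty": 0,"tz": 0,"rx": 0,"ry": 0,"rz": 0},
    {"tx": 0,"ty": 0,"tz": 0,"rx": 0,"ry": 0,"rz": 0},
    {"tx": 0,"ty": 0,"tz": 0,"rx": 0,"ry": 0,"rz": 0},
    {"tx": 0,"ty": 0,"tz": 0,"rx": 0,"ry": 0,"rz": 0},
    {"tx": 0,"ty": 0,"tz": 0,"rx": 0,"ry": 0,"rz": 0},
    {"tx": 0,"ty": 0,"tz": 0,"rx": 0,"ry": 0,"rz": 0},
    {"tx": 0,"ty": 0,"tz": 0,"rx": 0,"ry": 0,"rz": 0},
    {"tx": 0,"ty": 0,"tz": 0,"rx": 0,"ry": 0,"rz": 0},
    {"tx": 0,"ty": 0,"tz": 0,"rx": 0,"ry": 0,"rz": 0}
  ],
  "grip": 25,
  "newtons": 15
}}

```text
t: 29.85
ee_pos: [0.5613, -0.2858, 0.0443]
tcp_rot: [3.141, 0.0, 1.57]
ft_force: [0.9, 0.0, 0.2]
width: 0.492
grip_force: 15.0
```

Request:
{"name": "step_arm", "arguments": {
  "moves": [
    {"tx": 0,"ty": 0,"tz": -8,"rx": 0,"ry": 0,"rz": 0},
    {"tx": 0,"ty": 0,"tz": -18,"rx": 0,"ry": 0,"rz": 0},
    {"tx": 0,"ty": 0,"tz": -20,"rx": 0,"ry": 0,"rz": 0},
    {"tx": 0,"ty": 0,"tz": -20,"rx": 0,"ry": 0,"rz": 0},
    {"tx": 0,"ty": 0,"tz": -20,"rx": 0,"ry": 0,"rz": 0},
    {"tx": 0,"ty": 0,"tz": -10,"rx": 0,"ry": 0,"rz": 0},
    {"tx": 0,"ty": 0,"tz": 0,"rx": 0,"ry": 0,"rz": 0}
  ]
}}

```text
t: 30.43
ee_pos: [0.5624, -0.2866, 0.1428]
tcp_rot: [3.138, 0.002, 1.57]
ft_force: [0.5, -0.0, -2.1]
width: 0.494
grip_force: 15.0
```

Request:
{"name": "step_arm", "arguments": {
  "moves": [
    {"tx": 14,"ty": 0,"tz": 0,"rx": 0,"ry": 0,"rz": 0},
    {"tx": 22,"ty": 0,"tz": 0,"rx": 0,"ry": 0,"rz": 0},
    {"tx": 30,"ty": 0.2,"tz": 0,"rx": 0,"ry": 0,"rz": 0},
    {"tx": 30,"ty": 0.2,"tz": 0,"rx": 0,"ry": 0,"rz": 0},
    {"tx": 30,"ty": 0.2,"tz": 0,"rx": 0,"ry": 0,"rz": 0},
    {"tx": 30,"ty": 0.2,"tz": 0,"rx": 0,"ry": 0,"rz": 0},
    {"tx": 30,"ty": 0.2,"tz": 0,"rx": 0,"ry": 0,"rz": 0},
    {"tx": 30,"ty": 0.2,"tz": 0,"rx": 0,"ry": 0,"rz": 0},
    {"tx": 30,"ty": 0.2,"tz": 0,"rx": 0,"ry": 0,"rz": 0},
    {"tx": 30,"ty": 0.2,"tz": 0,"rx": 0,"ry": 0,"rz": 0},
    {"tx": 30,"ty": 0.2,"tz": 0,"rx": 0,"ry": 0,"rz": 0},
    {"tx": 30,"ty": 0.2,"tz": 0,"rx": 0,"ry": 0,"rz": 0},
    {"tx": 30,"ty": 0.2,"tz": 0,"rx": 0,"ry": 0,"rz": 0},
    {"tx": 30,"ty": 0.2,"tz": 0,"rx": 0,"ry": 0,"rz": 0},
    {"tx": 30,"ty": 0.2,"tz": 0,"rx": 0,"ry": 0,"rz": 0},
    {"tx": 30,"ty": 0.2,"tz": 0,"rx": 0,"ry": 0,"rz": 0},
    {"tx": 30,"ty": 0.2,"tz": 0,"rx": 0,"ry": 0,"rz": 0},
    {"tx": 30,"ty": 0.2,"tz": 0,"rx": 0,"ry": 0,"rz": 0},
    {"tx": 24,"ty": 0,"tz": 0,"rx": 0,"ry": 0,"rz": 0},
    {"tx": 18,"ty": 0,"tz": 0,"rx": 0,"ry": 0,"rz": 0}
  ]
}}

```text
t: 32.1
ee_pos: [0.5618, 0.2761, 0.1382]
tcp_rot: [-3.138, 0.0, 1.574]
ft_force: [-0.5, -0.1, -1.7]
width: 0.495
grip_force: 15.0
```

Request:
{"name": "step_arm", "arguments": {
  "moves": [
    {"tx": 0,"ty": 0,"tz": 0,"rx": 0,"ry": 0,"rz": 0},
    {"tx": 0,"ty": 0,"tz": 0,"rx": 0,"ry": 0,"rz": 0},
    {"tx": 0,"ty": 0,"tz": 0,"rx": 0,"ry": 0,"rz": 0}
  ]
}}

```text
t: 32.35
ee_pos: [0.5636, 0.2711, 0.1391]
tcp_rot: [-3.14, 0.002, 1.57]
ft_force: [-0.0, -0.8, -1.9]
width: 0.49
grip_force: 15.0
```

Request:
{"name": "step_arm", "arguments": {
  "moves": [
    {"tx": 1,"ty": 0.5,"tz": 15,"rx": 0,"ry": 0,"rz": 0},
    {"tx": 0,"ty": 0,"tz": 20,"rx": 0,"ry": 0,"rz": 0},
    {"tx": 0,"ty": 0,"tz": 20,"rx": 0,"ry": 0,"rz": 0},
    {"tx": 0,"ty": 0,"tz": 20,"rx": 0,"ry": 0,"rz": 0},
    {"tx": 0,"ty": 0,"tz": 12,"rx": 0,"ry": 0,"rz": 0},
    {"tx": 0,"ty": 0,"tz": 5,"rx": 0,"ry": 0,"rz": 0},
    {"tx": 0,"ty": 0,"tz": 3,"rx": 0,"ry": 0,"rz": 0},
    {"tx": 0,"ty": 0,"tz": 1,"rx": 0,"ry": 0,"rz": 0},
    {"tx": 0,"ty": 0,"tz": 0,"rx": 0,"ry": 0,"rz": 0},
    {"tx": 0,"ty": 0,"tz": 0,"rx": 0,"ry": 0,"rz": 0},
    {"tx": 0,"ty": 0,"tz": 0,"rx": 0,"ry": 0,"rz": 0}
  ]
}}

```text
t: 33.27
ee_pos: [0.5656, 0.2735, 0.0451]
tcp_rot: [3.14, -0.001, 1.57]
ft_force: [0.1, -0.3, -1.9]
width: 0.491
grip_force: 15.0
```

Request:
{"name": "step_arm", "arguments": {
  "moves": [
    {"tx": -1,"ty": -1,"tz": 1,"rx": 0,"ry": 0,"rz": 0},
    {"tx": 0,"ty": 0,"tz": 1,"rx": 0,"ry": 0,"rz": 0},
    {"tx": 0,"ty": 0,"tz": 1,"rx": 0,"ry": 0,"rz": 0},
    {"tx": 0,"ty": 0,"tz": 0.7,"rx": 0,"ry": 0,"rz": 0},
    {"tx": 0,"ty": 0,"tz": 0,"rx": 0,"ry": 0,"rz": 0},
    {"tx": 0,"ty": 0,"tz": 0,"rx": 0,"ry": 0,"rz": 0}
  ]
}}

```text
t: 33.77
ee_pos: [0.5643, 0.2723, 0.0412]
tcp_rot: [3.142, -0.0, 1.57]
ft_force: [-1.6, -0.8, 3.8]
width: 0.495
grip_force: 15.0
```

Contact made. I'll release, rise, then check.

Request:
{"name": "step_arm", "arguments": {
  "moves": [
    {"tx": 0,"ty": 0,"tz": 0,"rx": 0,"ry": 0,"rz": 0},
    {"tx": 0,"ty": 0,"tz": 0,"rx": 0,"ry": 0,"rz": 0},
    {"tx": 0,"ty": 0,"tz": 0,"rx": 0,"ry": 0,"rz": 0},
    {"tx": 0,"ty": 0,"tz": 0,"rx": 0,"ry": 0,"rz": 0},
    {"tx": 0,"ty": 0,"tz": 0,"rx": 0,"ry": 0,"rz": 0},
    {"tx": 0,"ty": 0,"tz": 0,"rx": 0,"ry": 0,"rz": 0},
    {"tx": 0,"ty": 0,"tz": 0,"rx": 0,"ry": 0,"rz": 0},
    {"tx": 0,"ty": 0,"tz": 0,"rx": 0,"ry": 0,"rz": 0},
    {"tx": 0,"ty": 0,"tz": -20,"rx": 0,"ry": 0,"rz": 0},
    {"tx": 0,"ty": 0,"tz": -25,"rx": 0,"ry": 0,"rz": 0},
    {"tx": 0,"ty": 0,"tz": -30,"rx": 0,"ry": 0,"rz": 0},
    {"tx": 0,"ty": 0,"tz": -30,"rx": 0,"ry": 0,"rz": 0},
    {"tx": 30,"ty": -10,"tz": -20,"rx": 0,"ry": 0,"rz": 0},
    {"tx": 30,"ty": -10,"tz": -20,"rx": 0,"ry": 0,"rz": 0},
    {"tx": 30,"ty": -10,"tz": 0,"rx": 0,"ry": 0,"rz": 0},
    {"tx": 30,"ty": -10,"tz": 0,"rx": 0,"ry": 0,"rz": 0},
    {"tx": 0,"ty": 0,"tz": 0,"rx": 0,"ry": 0,"rz": 0},
    {"tx": 0,"ty": 0,"tz": 0,"rx": 0,"ry": 0,"rz": 0}
  ],
  "grip": 88
}}

```text
t: 35.27
ee_pos: [0.5226, 0.3946, 0.1852]
tcp_rot: [-3.141, -0.001, 1.575]
ft_force: [-0.1, -0.6, -0.1]
width: 1.0
grip_force: 0.0
```

Run:
```python
from workcell import r,camera
from h import *
s=r.observe(); print(s["t"],s["ee_pos"],s["width"])
a=camera("scene")["image"]; t=camera("top")["image"]
cv2.imwrite("pics/m8.png",np.hstack([cv2.resize(a[170:320,350:520],(400,353)),cv2.resize(t[180:320,140:299],(400,353))])[:,:,::-1])
```

```text
35.2667 [0.52260977 0.39464083 0.18518024] 0.9998282395462195
```

View pics/m8.png

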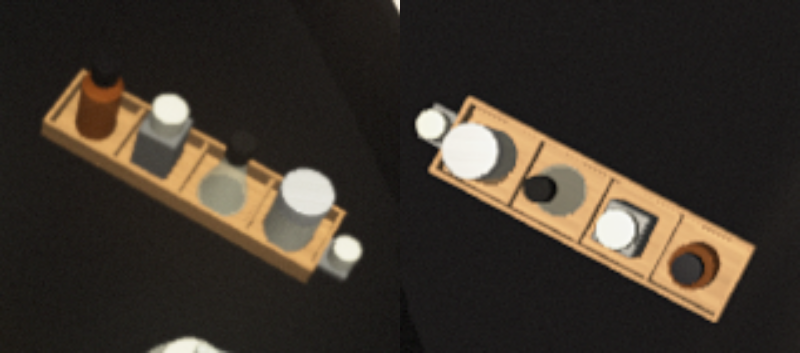

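All four stand upright and centred in reverse order. Scene-half positions are bottle (100,105), square jar (162,140), flask (223,185) and squat jar (297,210), the last one beside the knob. The gripper is clear.

```bash
python3 -c "
from workcell import r
print(r.hand_in())"
```

```text
the job is handed in; nothing more can be done
None
```

The four containers are in the wooden rack in reverse order, upright and centred in the last pictures, and I handed the job in at about 35 s on the robot's clock; no verdict came back.

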